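# Load the pipe wagon in a model railway yard

## Robot

A 6-joint arm with a two-finger parallel gripper is mounted at the origin on the work surface. World frame = base frame: x ahead of the robot, y to its left, z up, the work surface at z = 0. Lengths are in mm, angles in rad, forces in N, time in s.
With the tool pointing down it reaches from about 350 to 875 mm from the base axis. Payload 4.2 kg.
Tool frame: the origin (TCP) lies on the mounting face of the last link; the fingertips stand 173 mm ahead of it and the grasp point (between the pads) lies 155 mm ahead of it; z points along the fingers, y is the direction in which the jaws open and shut (so a half turn about z gives the same grasp; the last joint's range is limited). The gripper opens to 85 mm and grips with 20 to 120 N. Pads are 22 mm wide; open, the fingers measure 114 mm over their backs; the gripper's body (76 mm by 85 mm) begins 54 mm behind the grasp point. The pads swing forward as they close: fully open they stand 13 mm farther back than shut.
Start: joints at [-1.057, 0.385, 0.008, 0, -1.194, -0.259], TCP at [157.55, -604.796, 404.712] pointing down, gripper open.
Joint ranges: [-3.14, 3.14], [-1.21, 2.06], [-1.07, 1.41], [-3.16, 2.05], [-2.99, -0.16], [-3.1, 3.1]. Speed limits (rad/s): [2.79, 2.79, 3.14, 3.14, 3.14, 3.14].

## Interface

Orientations are given as a unit quaternion [x, y, z, w].
In Python, from bench import arm gives the robot as it stands. The module is installed in compiled form; this text tells all that it offers.
- The arm moves only by the tool play_rows, never from a script. Its argument "moves" is a list of rows, each a list of 3 entries, a list of its own where there are three numbers: the shift along the world's x, y, z in units of 30 cm (1.0 is 30 cm), then the turn about the world's z in units of 30 degrees (1.0 is 30 degrees), then the gripper's target within -1 to 1 (shut at 1, half-way at 0, fully open at -1). In form: [[[x, y, z], turn, jaw], ...]. A call has 1 to 12 rows; each row is the pose to reach, as a shift and turn from the pose measured when the call began; what a row does not reach only later rows make up. A row lasts 1/8 s, in which the tool goes at most 62.5 mm and 10.7 degrees, less where a joint would pass 70% of its speed; a pose out of reach is approached as far as the arm can. A call with a number of a shift or a turn outside -1 to 1 is refused whole. A call with a gripper value outside its range is refused whole. The fingers move at their own pace and stop on an object; the grip force is fixed at half the most. Time passes only in rows, so rows that repeat a pose let the fingers close. It gives the time, the measured TCP pose, the force and the opening at its end, in the units of the state.
- arm.read_state(): the state, without advancing time (a new reading comes with each control period).
- arm.get_image(name): name is "scene" or "top"; returns a dict with "pixels" (400x640x3 uint8, red, green, blue), "vfov" (degrees; the focal length in pixels is half the picture's height over the tangent of half this angle, whatever the lens; pixels are square), "cx", "cy" (the principal point, pixels), "xyz" and "rotation" of the camera in the world. Camera axes: x right, y up, looking along -z (the intrinsics and any distortion apply to the point x, -y, -z); pixel columns grow to the right and rows downward; lengths in mm; the calibration is good to about 2 mm. A picture is of the moment at which its call begins. There is no depth.
- arm.job_done(): hands the job in, once; it reports no verdict.
Trained networks look in a picture, given as the dict that the camera call returned (one of the last four; its "shot" number tells which), for a name from the list of things; names that differ only in an ending like _2 or _b are one class to them, and where a whole thing is asked for, a point or a joint stands for the part that bears it (a point fixed in the world has none). Each returns a list of dicts, best first, with "conf" (0 to 1); they miss things now and then, are a little off and sometimes report something else, mostly with a low value. They report only what shows in the picture. A call takes as long as a camera call. They do not tell look-alikes from the thing itself.
- arm.look_for(name, picture): "centre" ([x, y, z] in mm, in world coordinates, good to about 4 mm: the middle of the surface that is visible of it).
The state is a dict: "clock": time; "joints": joint angles; "joint_vel": joint speeds; "joint_efforts": joint torques, N m; "position": TCP position; "ee_rot": TCP orientation; "contact_force": force on the tool from outside, world axes, zero at the start; "wrist_torque": the same for the moment, N m; "gripper_width": finger opening in mm.
Only numpy, scipy, OpenCV 4.12 (cv2) and the standard library are available. Lean on these libraries where they do the work, as an engineer would, in place of code of your own. Each camera call takes 0.05 s, during which the arm holds its last target.

## Task

Load the flat pipe wagon as a tidy two-layer load: first lay the two black pipes in the notches of its bolsters, one along each side, then lay one wooden bearer straight across both black pipes above each bolster, chocks up and middled on the wagon, and last lay the yellow pipe along the middle in the notches of the two bearers. Keep all pipes centred along the wagon, set each piece down gently without letting it drop, and leave the model dozer and the fir tree where they stand.

Things in the scene. Friction and masses are not known exactly. Their poses are not given: they have to be found in the camera images.
- black_pipe_a: One of two like black plastic pipes, 28 mm diameter, 180 mm long, 110 g. Origin mid-length on its axis, x along it. Starts on two fixed notched stock blocks (55 mm either side of its middle, up to 20 mm high, reaching 26 mm sideways), axis 26 mm above the baseboard (z = 0); grip it from above at its middle. Bedded on the wagon its axis is 25.8 mm above the deck, its top 39.8 mm.
- black_pipe_b: One of two like black plastic pipes, 28 mm diameter, 180 mm long, 110 g. Origin mid-length on its axis, x along it. Starts on two fixed notched stock blocks (55 mm either side of its middle, up to 20 mm high, reaching 26 mm sideways), axis 26 mm above the baseboard (z = 0); grip it from above at its middle. Bedded on the wagon its axis is 25.8 mm above the deck, its top 39.8 mm.
- bearer_a: One of two like loose wooden bearers, 30 g: bar 100 mm long (y), 16 wide (x), 12 high (z up), flat below, origin centre of underside; on top at its middle two roof-shaped chocks, crests 24 mm apart, 22 mm above the underside, form a 45-degree notch. Starts flat on the baseboard. The yellow pipe in the notch has its axis 25.6 mm above the underside (65.4 mm above the deck when stacked).
- bearer_b: One of two like loose wooden bearers, 30 g: bar 100 mm long (y), 16 wide (x), 12 high (z up), flat below, origin centre of underside; on top at its middle two roof-shaped chocks, crests 24 mm apart, 22 mm above the underside, form a 45-degree notch. Starts flat on the baseboard. The yellow pipe in the notch has its axis 25.6 mm above the underside (65.4 mm above the deck when stacked).
- yellow_pipe: Yellow plastic pipe, 22 mm diameter, 180 mm long, 80 g. Origin mid-length on its axis, x along it. Starts on two fixed notched stock blocks (55 mm either side of its middle, up to 22 mm high, reaching 26 mm sideways), axis 26 mm above the baseboard; grip it from above at its middle.
- pipe_wagon: Wagon to load, fixed on one of two parallel tracks: flat plank deck 304 x 120 mm, low green ends. Origin: centre of the deck top, 62 mm above the baseboard; x along, y across, z up. Two wooden bolsters, 16 mm long, lie across it at x = -55 and +55 mm, each with two 45-degree notches centred at y = -34 and +34 mm between ridges 20 mm high. Bedded black pipes leave 40 mm between them.
- crate_wagon: Bystander and obstacle: low-sided brick-red open wagon with crates, 304 x 126 mm, fixed on the other track, 168 mm from the pipe wagon centre to centre across the tracks (it may stand up to 6 cm farther along or back). Origin at the centre of its deck, 62 mm above the baseboard; its sides reach 42 mm above that.
- dozer: Bystander: loose orange model bulldozer, about 140 x 78 mm, 78 mm high. Origin at the centre of its underside; x to its blade. Leave it alone.
- fir_tree: Bystander: loose dark green model fir tree, 64 mm across, 130 mm high, on a round base. Origin under its centre. Leave it alone.
Mind the look-alikes: they are no part of the job. What is shaped like the black_pipe_a but pink or purple is not meant.

How it is judged:
By the outcome, as a careful person would: the job done as asked, in the order asked, and still so for the second after the job is handed in, with the robot touching nothing.
It also fails if it takes over 128 s, if anything falls off the work surface, if the arm or the gripper's body presses on something with over 40 N, if the wrist force passes 120 N, or if a joint passes its speed limit or range.

## Working session

There is one attempt and no reset: what is moved stays moved. The work goes in short steps, Python scripts to look and compute and a tool call to move; the robot and the scene stay as the last step left them, time stands still between calls to the robot, and variables do not carry over. Pictures are saved under pics/ and viewed, and the job is handed in when it is done.

Besides the shell and the picture viewer there is one more tool, called after "Request:" in YAML: its name, and indented under it one key for each argument. play_rows: Moves the arm, as the interface text tells. Shifts and turns lie within -1 to 1; 1 stands for 30 cm of shift or 30 degrees of turn. Its arguments: {"type":"object","properties":{"moves":{"type":"array"}},"required":["moves"]}

```bash
mkdir -p pics; cat > h.py <<'E'
from bench import arm
import numpy as np, cv2, pickle
def shot(n,name):
    p=arm.get_image(n); cv2.imwrite(f'pics/{name}.png',p['pixels'][:,:,::-1]); pickle.dump(p,open(f'pics/{name}.pkl','wb')); return p
def foc(p): return 200/np.tan(np.radians(p['vfov'])/2)
def proj(p,X):
    X=np.atleast_2d(X); R=np.array(p['rotation']); c=(X-np.array(p['xyz']))@R
    f=foc(p); return np.c_[p['cx']+f*c[:,0]/-c[:,2], p['cy']-f*c[:,1]/-c[:,2]]
def unproj(p,uv,z):
    uv=np.atleast_2d(uv).astype(float); f=foc(p); R=np.array(p['rotation'])
    d=np.c_[(uv[:,0]-p['cx'])/f,-(uv[:,1]-p['cy'])/f,-np.ones(len(uv))]@R.T
    o=np.array(p['xyz']); t=(z-o[2])/d[:,2]; return o+d*t[:,None]
E
python3 - <<'E'
from h import *
for n in('scene','top'):
    p=shot(n,n+'0')
    print(n,{k:v for k,v in p.items() if k!='pixels'})
    for nm in ['black_pipe_a','bearer_a','yellow_pipe','pipe_wagon','crate_wagon','dozer','fir_tree']:
        for r in arm.look_for(nm,p): print(nm,r,np.round(proj(p,r['centre'])[0]))
print(arm.read_state())
E
```

```text
scene {'vfov': 49.44214214007582, 'cx': 314.8802964623172, 'cy': 201.89702150687853, 'xyz': array([1052.99250823, -526.54614507, 1177.03862768]), 'rotation': array([0.27895109, 0.11004982, 0.37525031, 0.87707612]), 'shot': 1}Traceback (most recent call last):
  File "<stdin>", line 6, in <module>
  File "h.py", line 7, in proj
    X=np.atleast_2d(X); R=np.array(p['rotation']); c=(X-np.array(p['xyz']))@R
                                                     ~~~~~~~~~~~~~~~~~~~~~~^~
ValueError: matmul: Input operand 1 has a mismatch in its core dimension 0, with gufunc signature (n?,k),(k,m?)->(n?,m?) (size 4 is different from 3)
```

```bash
sed -i "s/R=np.array(p\['rotation'\])/R=Rot.from_quat(p['rotation']).as_matrix()/; s/^import numpy as np/from scipy.spatial.transform import Rotation as Rot\nimport numpy as np/" h.py
python3 - <<'E'
from h import *
for n in('scene','top'):
    p=shot(n,n+'0')
    print(n,{k:v for k,v in p.items() if k!='pixels'})
    for nm in ['black_pipe_a','bearer_a','yellow_pipe','pipe_wagon','crate_wagon','dozer','fir_tree']:
        for r in arm.look_for(nm,p): print(nm,round(r['conf'],2),np.round(r['centre'],1),np.round(proj(p,r['centre'])[0]),[k for k in r if k not in('conf','centre')])
print(arm.read_state())
E
```

```text
scene {'vfov': 49.44214214007582, 'cx': 314.8802964623172, 'cy': 201.89702150687853, 'xyz': array([1052.99250823, -526.54614507, 1177.03862768]), 'rotation': array([0.27895109, 0.11004982, 0.37525031, 0.87707612]), 'shot': 2}
black_pipe_a 0.95 [ 246.8 -341.2   23.1] [171. 226.] []
black_pipe_a 0.8 [ 452.7 -252.8   39.3] [234. 249.] []
black_pipe_a 0.6 [ 462.4 -382.8   38.9] [200. 279.] []
black_pipe_a 0.58 [ 762.5 -305.5   23.5] [292. 338.] []
black_pipe_a 0.32 [633.7 317.4   9.4] [403. 185.] []
black_pipe_a 0.25 [554.4  75.5  89.9] [337. 197.] []
bearer_a 0.76 [ 614.9 -257.1   16.1] [270. 290.] []
bearer_a 0.45 [635.1 315.5   7.9] [403. 186.] []
yellow_pipe 0.66 [ 454.5 -252.5   37.4] [235. 249.] []
yellow_pipe 0.62 [457.  386.1  39.3] [378. 140.] []
pipe_wagon 0.81 [538.6 -88.6  60.4] [295. 230.] []
pipe_wagon 0.25 [556.3  72.8  93.5] [337. 197.] []
crate_wagon 0.61 [555.1  76.9  92. ] [338. 197.] []
crate_wagon 0.54 [ 463.1 -378.9   41.2] [201. 278.] []
dozer 0.87 [456.4 245.6  32.1] [351. 162.] []
top {'vfov': 47.58663094606911, 'cx': 317.98889526547777, 'cy': 197.2948811788167, 
[... 849 characters left out ...]
array([-1.05741385e+00,  3.84685376e-01,  7.89970633e-03, -9.94009569e-06,
       -1.19398968e+00, -2.58587638e-01]), 'joint_vel': array([-1.49601001e-04,  4.95167343e-05,  2.10108656e-03,  4.37271307e-04,
       -3.71268100e-04, -1.35533081e-03]), 'joint_efforts': array([ 3.38020873e-04, -3.92075372e+01,  1.88616496e+01,  4.19060200e+00,
       -2.85056358e-04,  2.08730206e-06]), 'position': array([ 157.54083202, -604.79495065,  404.71932005]), 'ee_rot': array([-1.27051275e-01,  9.91896151e-01, -7.97482925e-06,  8.22912209e-06]), 'contact_force': array([-0.21385828,  0.65668732,  0.61577858]), 'wrist_torque': array([-0.00953712,  0.03919556,  0.06319658]), 'gripper_width': 85.4624244844963}
```

View pics/scene0.png

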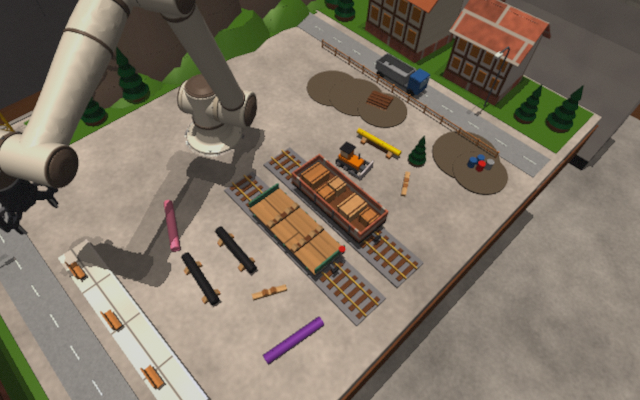

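View pics/top0.png

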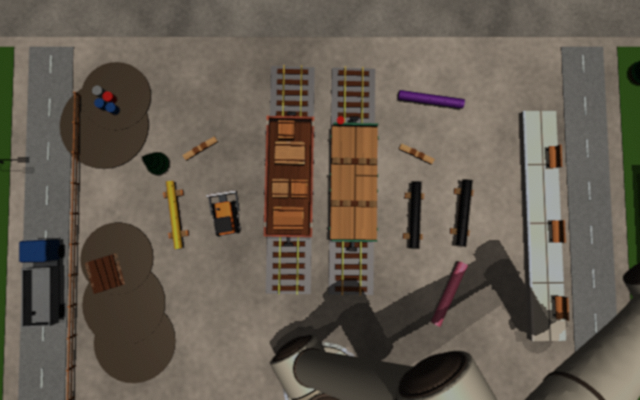

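```bash
python3 - <<'E'
import cv2,numpy as np
a=cv2.imread('pics/top0.png'); 
def crop(a,x,y,w,h,s,n):
    cv2.imwrite(f'pics/{n}.png',cv2.resize(a[y:y+h,x:x+w],None,fx=s,fy=s,interpolation=cv2.INTER_CUBIC))
crop(a,325,85,150,170,3.5,'c1'); crop(a,150,110,130,140,4,'c2')
b=cv2.imread('pics/scene0.png')
crop(b,160,180,195,190,3,'c3'); crop(b,330,110,120,100,5,'c4')
E
```

```text
(no output)
```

View pics/c1.png

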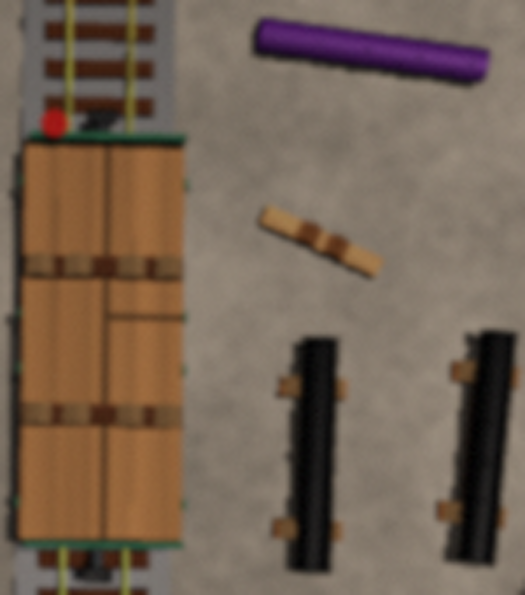

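View pics/c2.png

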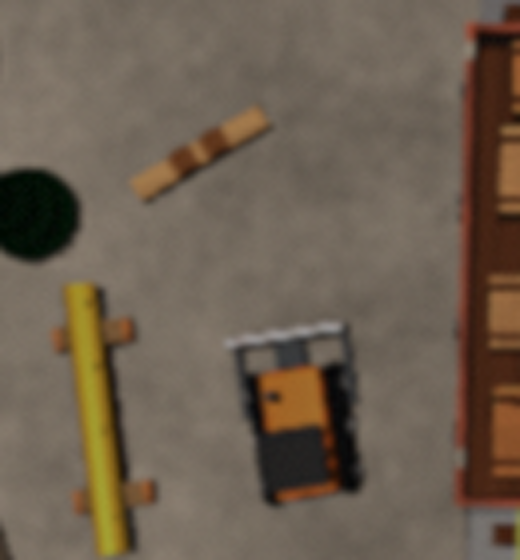

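View pics/c3.png

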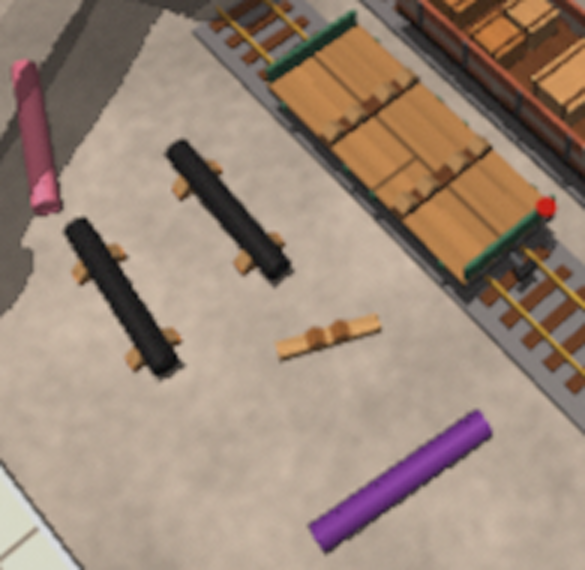

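View pics/c4.png

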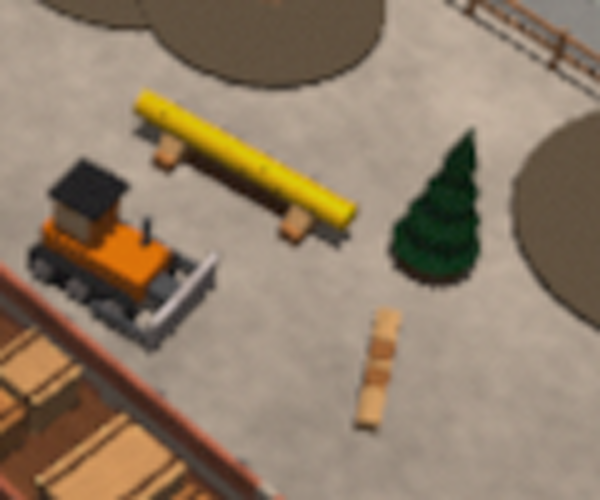

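```bash
cat >> h.py <<'E'
from scipy.optimize import least_squares
S=8
def pipepts(r,L,z0):
    a=np.linspace(0,2*np.pi,24,endpoint=False)
    return np.array([[x,r*np.cos(t),z0+r*np.sin(t)] for x in(-L/2,L/2) for t in a])
def barpts(z0=0): return np.array([[x,y,z0+z] for x in(-8,8) for y in(-50,50) for z in(0,12)]+[[x,y,z0+22] for x in(-8,8) for y in(-12,12)])
def world(m,q):
    c,s=np.cos(q[2]),np.sin(q[2]); return np.c_[q[0]+c*m[:,0]-s*m[:,1],q[1]+s*m[:,0]+c*m[:,1],m[:,2]]
def polymom(h):
    x,y=h[:,0],h[:,1]
    M=cv2.moments(h.astype(np.float32).reshape(-1,1,2)); 
    return M['m10']/M['m00'],M['m01']/M['m00'],0.5*np.arctan2(2*M['mu11'],M['mu20']-M['mu02']),M['m00']
def maskmom(w):
    M=cv2.moments(w.astype(np.float32)); 
    return M['m10']/M['m00'],M['m01']/M['m00'],0.5*np.arctan2(2*M['mu11'],M['mu20']-M['mu02']),M['m00']
def fit(p,model,wt,q0):
    t=maskmom(wt)
    def hull(q):
        P=proj(p,world(model,q)); o=P.mean(0); return cv2.convexHull((P-o).astype(np.float32))[:,0].astype(float),o
    def f(q):
        h,o=hull(q); m=polymom(h); d=(m[2]-t[2]+np.pi/2)%np.pi-np.pi/2
        return [m[0]+o[0]-t[0],m[1]+o[1]-t[1],30*d]
    r=least_squares(f,q0,x_scale=[1,1,.01],diff_step=1e-4)
    h,o=hull(r.x); return r.x,polymom(h)[3],t[3]
E
cat > meas.py <<'E'
from h import *
def comp(m,uv):
    n,l=cv2.connectedComponents(m.astype(np.uint8)); u,v=int(round(uv[0])),int(round(uv[1]))
    sub=l[v-4:v+5,u-4:u+5]; sub=sub[sub>0]
    return l==np.bincount(sub).argmax()
def masks(img):
    hsv=cv2.cvtColor(img,cv2.COLOR_RGB2HSV).astype(int); H,s,v=hsv[...,0],hsv[...,1],hsv[...,2]
    return dict(black=v<50,yellow=(abs(H-26)<6)&(s>160)&(v>70),purple=(abs(H-138)<14)&(s>110),pink=(H>160)&(s>80),wood=(H<22)&(s>85)&(v>60))
E
python3 - <<'E'
from meas import *
objs={'blackA':('black',pipepts(14,180,26),[(414,215),(234,249)],(445,-245,0)),
'blackB':('black',pipepts(14,180,26),[(462,212),(200,279)],(455,-375,0)),
'yellow':('yellow',pipepts(11,180,26),[(175,214),(379,143)],(452,390,0)),
'purple':('purple',pipepts(14,180,14),[(431,100),(294,340)],(758,-300,1.5)),
'pink':('pink',pipepts(14,180,14),[(449,295),(171,226)],(235,-335,0)),
'bearR':('wood',barpts(),[(416,153),(270,292)],(615,-258,0)),
'bearL':('wood',barpts(),[(200,149),(405,183)],(631,331,0))}
for i,n in enumerate(('top0','scene0')):
    p=pickle.load(open(f'pics/{n}.pkl','rb')); M=masks(p['pixels'])
    for k,(c,m,uv,q0) in objs.items():
        w=comp(M[c],uv[i]); 
        r=fit(p,m,w,np.array(q0,float)); print(n,k,np.round(r[0][:2],1),round(np.degrees(r[0][2]),1),np.round(r[1:],0))
E
```

```text
top0 blackA [ 448.2 -245.6] -3.3 [725. 715.]
top0 blackB [ 451.5 -376.1] -7.7 [738. 771.]
top0 yellow [455.2 394.5] 7.4 [598. 429.]
top0 purple [ 765.4 -300.8] 81.8 [702. 591.]
top0 pink [ 238.  -337.2] -26.3 [751. 731.]
top0 bearR [ 615.5 -260. ] -25.7 [274. 246.]
top0 bearL [635.1 330.1] 31.0 [287. 262.]
scene0 blackA [ 448.9 -249.2] -3.4 [541. 465.]
scene0 blackB [ 453.3 -380.1] -7.4 [605. 510.]
scene0 yellow [455.  393.5] 7.5 [308. 270.]
scene0 purple [ 765.7 -301.3] 81.7 [746. 669.]
scene0 pink [ 236.6 -337.3] -25.9 [482. 467.]
scene0 bearR [ 614.7 -260.5] -26.3 [276. 237.]
scene0 bearL [633.  331.6] 30.6 [129. 124.]
```

```bash
cat > ov.py <<'E'
from h import *
def wag(q):
    segs=[]
    def L(a,b): segs.append(world(np.array([a,b],float),q))
    z=62
    for x in(-152,152): L((x,-60,z),(x,60,z))
    for y in(-60,60): L((-152,y,z),(152,y,z))
    for b in(-55,55):
        for x in(b-8,b+8):
            pr=[(x,y,zz+z) for y,zz in((-54,20),(-34,3),(-14,20),(14,20),(34,3),(54,20))]
            # ridges crest approx
            for i in range(5): L(pr[i],pr[i+1])
    return segs
def overlay(p,segs,box,s,name,col=(0,255,255)):
    x,y,w,h=box; im=cv2.resize(p['pixels'][y:y+h,x:x+w,::-1],None,fx=s,fy=s,interpolation=cv2.INTER_CUBIC).copy()
    for sg in segs:
        P=(proj(p,sg)+0.5-[x,y])*s-.5
        cv2.polylines(im,[np.round(P*16).astype(int)],False,col,1,cv2.LINE_AA,4)
    cv2.imwrite(f'pics/{name}.png',im)
E
python3 - <<'E'
from ov import *
q=(538,-82,np.radians(-1))
p=pickle.load(open('pics/top0.pkl','rb'))
# deck corners by hand from c1
uv=np.array([(24,142),(184,142),(182,542),(18,542)],float)
uv=(uv+.5)/3.5-.5+[325,85]
print(unproj(p,uv,62).round(1))
b=np.array([(22,266),(183,267),(18,414),(180,416)],float);b=(b+.5)/3.5-.5+[325,85]
print(unproj(p,b,78).round(1))
overlay(p,wag(q),(320,105,70,145),4,'o1')
p=pickle.load(open('pics/scene0.pkl','rb'))
overlay(p,wag(q),(240,180,110,100),7,'o2')
E
```

```text
[[ 683.   -25.1   62. ]
 [ 682.4 -145.2   62. ]
 [ 383.7 -138.2   62. ]
 [ 385.   -17.1   62. ]]
[[ 587.2  -21.6   78. ]
 [ 585.7 -140.2   78. ]
 [ 478.5  -17.4   78. ]
 [ 475.9 -136.    78. ]]
```

View pics/o1.png

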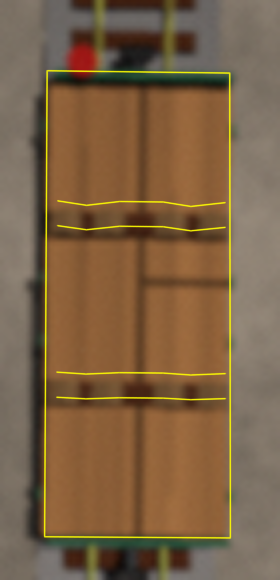

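View pics/o2.png

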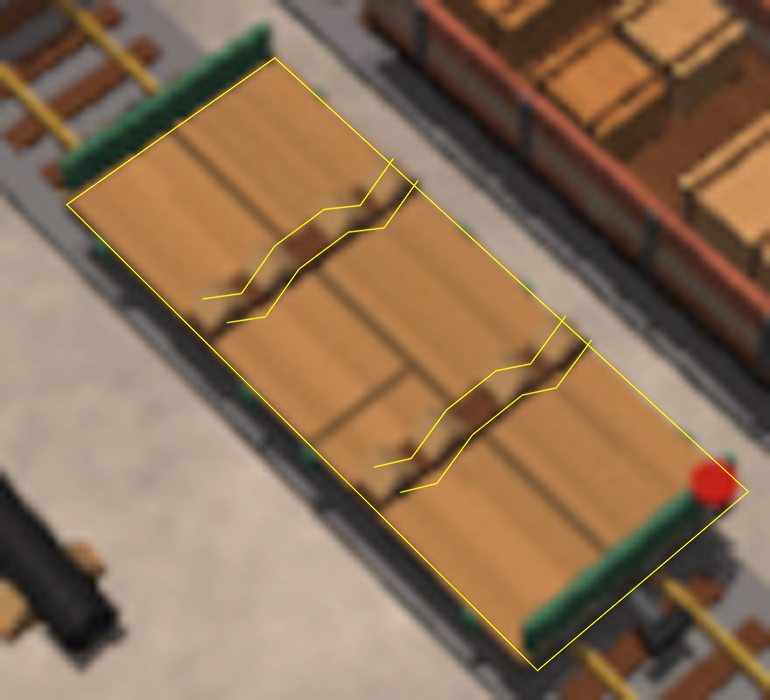

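```bash
sed -i 's/((-54,20),(-34,3),(-14,20),(14,20),(34,3),(54,20))/((-60,0),(-48,20),(-34,6),(-20,20),(20,20),(34,6),(48,20),(60,0))/; s/range(5)/range(7)/' ov.py
python3 - <<'E'
from ov import *
q=(532.5,-81.3,np.radians(-1.6))
p=pickle.load(open('pics/top0.pkl','rb'))
overlay(p,wag(q),(320,105,70,145),4,'o3')
p=pickle.load(open('pics/scene0.pkl','rb'))
overlay(p,wag(q),(240,180,110,100),7,'o4')
E
```

```text
(no output)
```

View pics/o3.png

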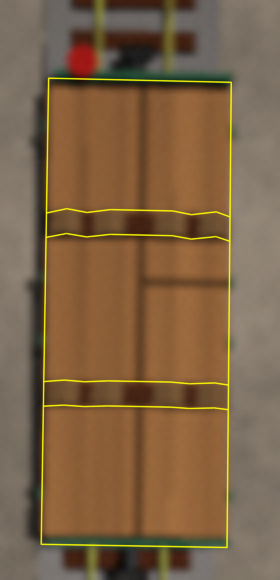

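View pics/o4.png

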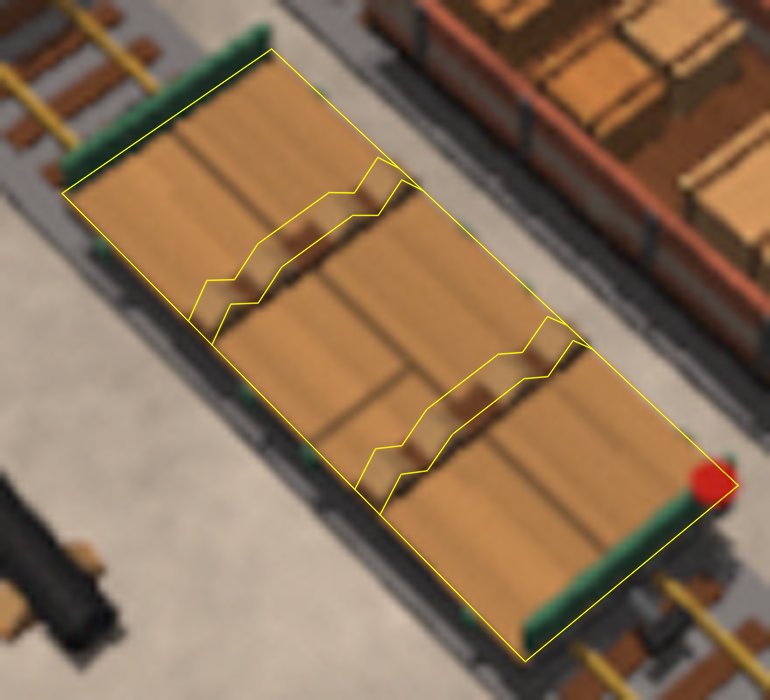

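```bash
python3 - <<'E'
from ov import *
p=pickle.load(open('pics/top0.pkl','rb')); im=p['pixels'].astype(float); c=im[...,0]-im[...,2]
def cross(a,x0,rev):
    a=a if not rev else a[::-1]; n=len(a)
    hi=np.median(a[-8:]);lo=np.median(a[:3]); t=(hi+lo)/2
    i=np.argmax(a>t); f=i-1+(t-a[i-1])/(a[i]-a[i-1]); return x0+(f if not rev else n-1-f)
for nm,x0,x1,rev in(('L',322,345,0),('R',362,386,1)):
    pts=[(cross(c[r,x0:x1],x0,rev),r) for r in list(range(130,148))+list(range(168,190))+list(range(212,232))]
    W=unproj(p,pts,62); k=np.polyfit(W[:,0]-532,W[:,1],1); res=W[:,1]-np.polyval(k,W[:,0]-532)
    g=abs(res)<2; k=np.polyfit(W[g,0]-532,W[g,1],1)
    print(nm,k, np.degrees(np.arctan(k[0])),res.std())
# bolster profiles along x at several columns
g=im.sum(2)
for r in range(150,170): print(r,[int(g[r,a:b].mean()) for a,b in((333,338),(343,348),(353,354),(359,364),(370,375))])
E
```

```text
L [ -0.0261467  -21.57679194] -1.4977544587248723 0.2966733422438624
R [-2.69597027e-02 -1.40869328e+02] -1.5443031095500575 0.27457485534656634
150 [297, 287, 284, 290, 289]
151 [298, 288, 280, 290, 288]
152 [296, 289, 278, 289, 288]
153 [298, 287, 279, 287, 290]
154 [299, 289, 280, 285, 287]
155 [297, 288, 280, 285, 290]
156 [287, 282, 273, 284, 289]
157 [260, 261, 247, 270, 275]
158 [235, 231, 180, 242, 250]
159 [230, 220, 134, 230, 230]
160 [232, 219, 127, 227, 226]
161 [229, 217, 117, 227, 226]
162 [203, 204, 116, 218, 222]
163 [162, 172, 118, 190, 194]
164 [191, 186, 178, 176, 169]
165 [270, 259, 247, 234, 215]
166 [299, 293, 280, 282, 275]
167 [302, 291, 278, 291, 292]
168 [298, 290, 271, 291, 291]
169 [300, 291, 275, 291, 288]
```

```bash
python3 - <<'E'
from ov import *
from meas import *
def pip(q,r=14,z=26): 
    P=pipepts(r,180,z); h=[]
    W=world(P,q); a=world(np.array([[-90,-r,z],[90,-r,z],[90,r,z],[-90,r,z],[-90,-r,z]],float),q)
    return [np.r_[W[:24],W[:1]],np.r_[W[24:],W[24:25]]]+[W[[i,i+24]] for i in range(0,24,3)]
A=(448.5,-247.3,np.radians(-3.35));B=(452.4,-378,np.radians(-7.55))
p=pickle.load(open('pics/top0.pkl','rb'))
overlay(p,pip(A)+pip(B),(400,170,85,90),6,'p1')
p=pickle.load(open('pics/scene0.pkl','rb'))
overlay(p,pip(A)+pip(B),(175,220,90,90),6,'p2')
im=np.hstack([cv2.imread('pics/p1.png')[:540],cv2.imread('pics/p2.png')[:540]]);cv2.imwrite('pics/p12.png',cv2.resize(im,None,fx=.76,fy=.76))
E
```

```text
(no output)
```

View pics/p12.png

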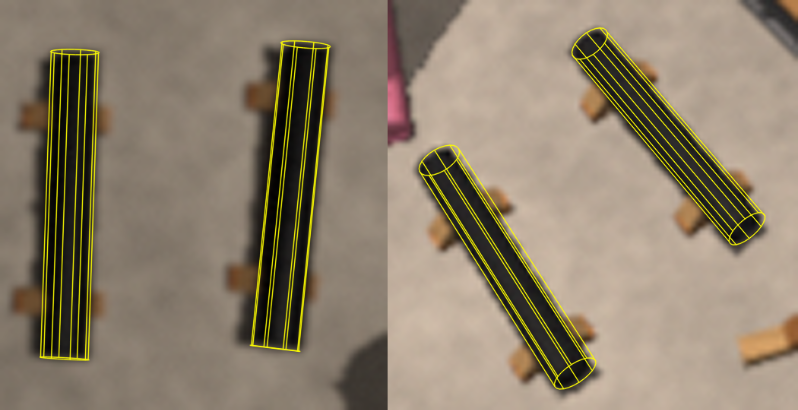

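Request:
play_rows:
  moves:
    - [[0.667,0.833,-0.2],-0.598,-1]
    - [[0.667,0.833,-0.2],-0.598,-1]
    - [[0.667,0.833,-0.2],-0.598,-1]
    - [[0.667,0.833,-0.2],-0.598,-1]
    - [[0.667,0.833,-0.2],-0.598,-1]
    - [[0.667,0.833,-0.2],-0.598,-1]
    - [[0.667,0.833,-0.2],-0.598,-1]

```text
clock: 1.78
position: [358.2, -354.4, 344.9]
ee_rot: [0.028, 1.0, -0.0, -0.0]
contact_force: [0.2, -0.4, -0.1]
gripper_width: 85.4
```

Request:
play_rows:
  moves:
    - [[0.301,0.357,-0.2],0,-1]
    - [[0.301,0.357,-0.2],0,-1]
    - [[0.301,0.357,-0.2],0,-1]
    - [[0.301,0.357,-0.2],0,-1]
    - [[0.301,0.357,-0.4],0,-1]
    - [[0.301,0.357,-0.546],0,-1]
    - [[0.301,0.357,-0.546],0,-1]
    - [[0.301,0.357,-0.546],0,-1]

```text
clock: 2.78
position: [449.0, -248.5, 182.8]
ee_rot: [0.029, 1.0, -0.001, 0.001]
contact_force: [0.4, 0.0, 0.6]
gripper_width: 85.4
```

```bash
python3 - <<'E'
from ov import *
s=arm.read_state(); print(s['position'],Rot.from_quat(s['ee_rot']).as_matrix()[:,0],s['contact_force'],s['clock'])
p=shot('scene','s1'); overlay(p,[],(180,190,130,100),6,'s1c')
E
```

```text
[ 449.03247484 -248.54997874  182.76033104] [-0.99836518  0.05708446 -0.00288494] [0.43710871 0.01675539 0.58818349] 2.775
```

View pics/s1c.png

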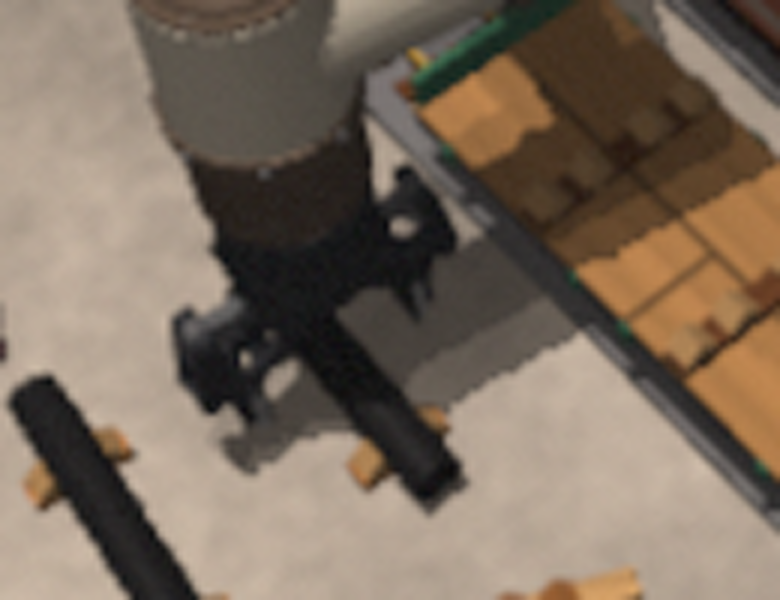

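Request:
play_rows:
  moves:
    - [[0,0.003,-0.005],0,1]
    - [[0,0.003,-0.005],0,1]
    - [[0,0.003,-0.005],0,1]
    - [[0,0.003,-0.005],0,1]
    - [[0,0.003,-0.005],0,1]
    - [[0,0.003,-0.005],0,1]
    - [[0,0.003,-0.005],0,1]

```text
clock: 3.7
position: [449.5, -248.3, 182.9]
ee_rot: [0.028, 1.0, -0.001, 0.003]
contact_force: [-2.5, -5.5, 6.0]
gripper_width: 26.2
```

Request:
play_rows:
  moves:
    - [[0,0,0.1],0,1]
    - [[0,0,0.25],0,1]
    - [[0,0,0.4],0,1]
    - [[0.07,0.16,0.4],0.06,1]
    - [[0.15,0.33,0.4],0.06,1]
    - [[0.22,0.5,0.4],0.06,1]
    - [[0.27,0.62,0.4],0.06,1]
    - [[0.283,0.67,0.4],0.06,1]
    - [[0.283,0.67,0.4],0.06,1]
    - [[0.283,0.67,0.4],0.06,1]

```text
clock: 4.95
position: [533.8, -48.2, 302.7]
ee_rot: [0.013, 1.0, -0.002, 0.002]
contact_force: [0.4, -0.3, -2.2]
gripper_width: 26.3
```

```bash
cat > st.py <<'E'
from ov import *
def st():
    s=arm.read_state(); R=Rot.from_quat(s['ee_rot']).as_matrix(); g=s['position']+155*R[:,2]
    print('tcp',s['position'].round(2),'grasp',g.round(2),'xang',round(np.degrees(np.arctan2(R[1,0],R[0,0])),2),'zdir',R[:,2].round(4),'F',s['contact_force'].round(1),'w',round(s['gripper_width'],1),'t',s['clock'])
    return s,g,R
E
python3 - <<'E'
from st import *
st()
p=shot('scene','s2'); overlay(p,[],(240,150,130,120),6,'s2c')
p=shot('top','t2'); overlay(p,[],(280,105,150,150),5,'t2c')
E
```

```text
tcp [533.81 -48.15 302.67] grasp [534.48 -48.63 147.68] xang 178.54 zdir [ 0.0043 -0.0031 -1.    ] F [ 0.4 -0.3 -2.2] w 26.3 t 4.95
```

View pics/s2c.png

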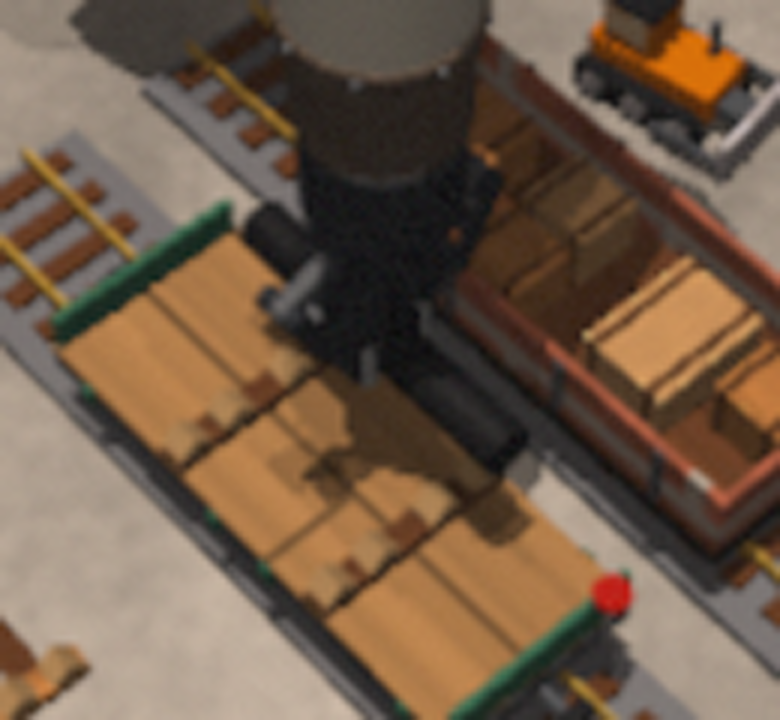

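View pics/t2c.png

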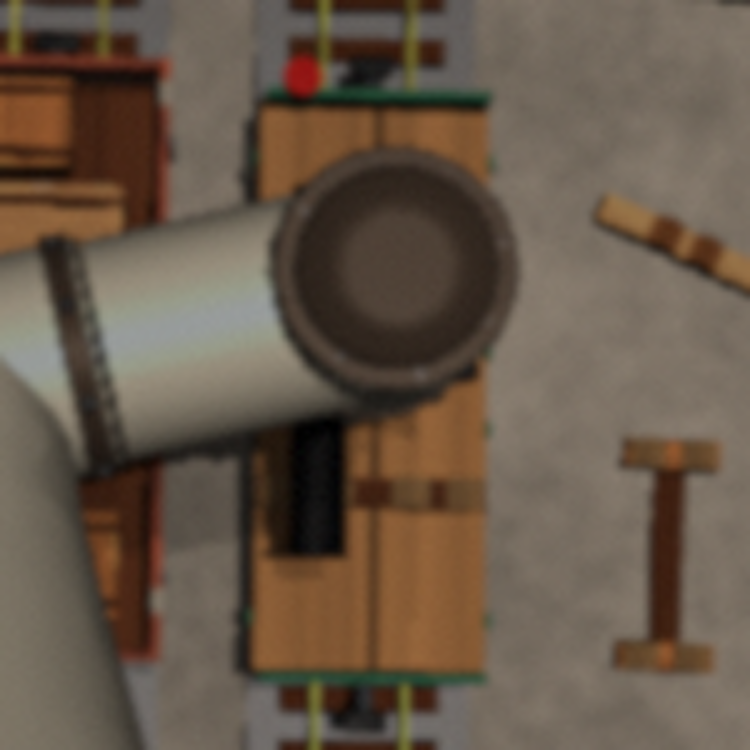

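```bash
cat >> st.py <<'E'
def pip(q,r=14,z=26): 
    W=world(pipepts(r,180,z),q)
    return [np.r_[W[:24],W[:1]],np.r_[W[24:],W[24:25]]]+[W[[i,i+24]] for i in range(0,24,3)]
E
python3 - <<'E'
from st import *
for n,b,o in(('s2',(270,170,70,60),'a1'),('t2',(320,160,60,70),'a2')):
    p=pickle.load(open(f'pics/{n}.pkl','rb')); overlay(p,pip((533.5,-48.6,np.radians(-1.46)),14,145.8),b,8,o)
a,b=cv2.imread('pics/a1.png'),cv2.imread('pics/a2.png'); h=max(a.shape[0],b.shape[0]); 
c=np.zeros((h,a.shape[1]+b.shape[1],3),np.uint8); c[:a.shape[0],:a.shape[1]]=a; c[:b.shape[0],a.shape[1]:]=b; c=np.clip(c.astype(int)*2,0,255).astype(np.uint8); cv2.imwrite('pics/a12.png',cv2.resize(c,None,fx=.75,fy=.75))
E
```

```text
(no output)
```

View pics/a12.png

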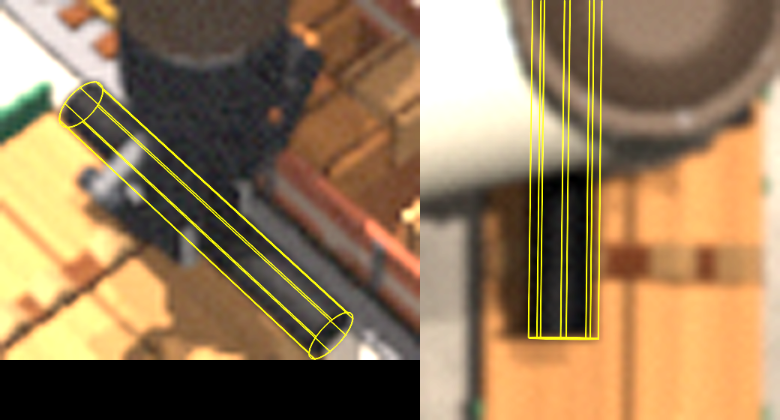

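Request:
play_rows:
  moves:
    - [[0,0.006,-0.08],0,1]
    - [[0,0.006,-0.15],0,1]
    - [[0,0.006,-0.165],0,1]
    - [[0,0.006,-0.175],0,1]
    - [[0,0.006,-0.181],0,1]
    - [[0,0.006,-0.187],0,1]
    - [[0,0.006,-0.187],0,1]
    - [[0,0.006,-0.187],0,1]

```text
clock: 6.05
position: [534.0, -46.5, 246.9]
ee_rot: [0.013, 1.0, -0.001, 0.003]
contact_force: [-0.0, -0.7, -0.8]
gripper_width: 26.3
```

```bash
python3 -c "
from st import *
st()"
```

```text
tcp [533.98 -46.5  246.93] grasp [534.81 -46.96  91.93] xang 178.51 zdir [ 0.0053 -0.003  -1.    ] F [-0.  -0.7 -0.8] w 26.3 t 6.05
```

Request:
play_rows:
  moves:
    - [[0,0,-0.004],0,1]
    - [[0,0,-0.007],0,1]
    - [[0,0,-0.01],0,1]
    - [[0,0,-0.01],0,1]

```text
clock: 6.55
position: [534.2, -47.0, 245.3]
ee_rot: [0.013, 1.0, -0.002, 0.003]
contact_force: [-1.8, -3.9, 7.2]
gripper_width: 26.1
```

```bash
python3 -c "
from st import *
st()"
```

```text
tcp [534.23 -47.01 245.32] grasp [535.22 -47.64  90.32] xang 178.56 zdir [ 0.0064 -0.0041 -1.    ] F [-1.8 -3.9  7.2] w 26.1 t 6.55
```

Request:
play_rows:
  moves:
    - [[0,0,0],0,0.2]
    - [[0,0,0],0,-0.2]
    - [[0,0,0],0,-0.2]
    - [[0,0,0],0,-0.2]
    - [[0,0,0.05],0,-0.2]
    - [[0,0,0.15],0,-0.2]
    - [[0,0,0.35],0,-0.2]
    - [[0,0,0.35],0,-0.2]

```text
clock: 7.55
position: [535.6, -46.9, 356.7]
ee_rot: [0.012, 1.0, -0.001, 0.01]
contact_force: [0.4, 0.2, 0.1]
gripper_width: 51.0
```

```bash
python3 -c "
from st import *
st()
p=shot('scene','s3'); overlay(p,pip((533.4,-47.2,np.radians(-1.52)),14,87.8),(240,150,130,120),6,'s3c')
"
```

```text
tcp [535.56 -46.91 356.72] grasp [538.55 -47.36 201.75] xang 178.62 zdir [ 0.0193 -0.0029 -0.9998] F [0.4 0.2 0.1] w 51.0 t 7.55
```

View pics/s3c.png

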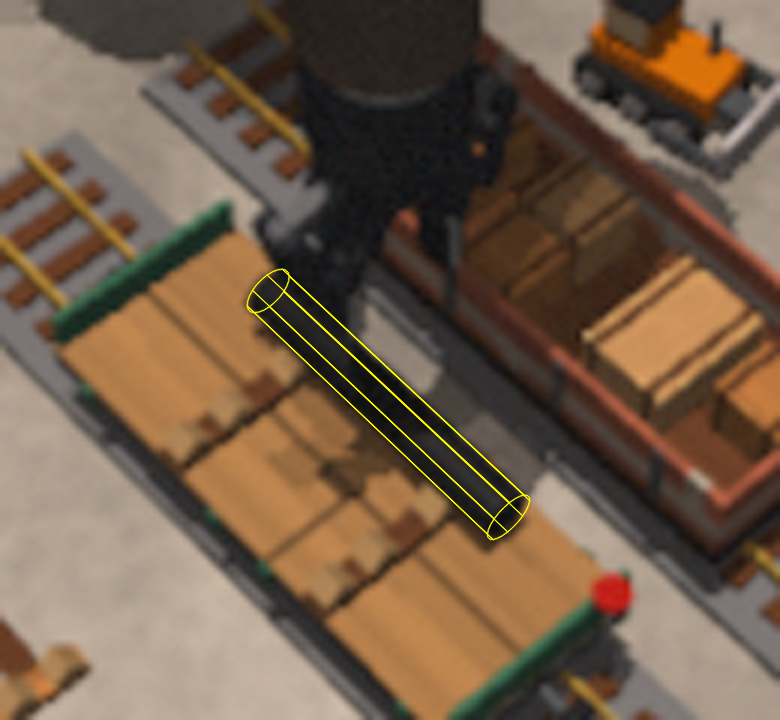

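Request:
play_rows:
  moves:
    - [[-0.06,-0.2,0],-0.1,-0.5]
    - [[-0.14,-0.4,0],-0.2,-1]
    - [[-0.21,-0.6,0],-0.205,-1]
    - [[-0.277,-0.8,0],-0.205,-1]
    - [[-0.277,-0.98,0],-0.205,-1]
    - [[-0.277,-0.98,0],-0.205,-1]
    - [[-0.277,-0.98,-0.05],-0.205,-1]
    - [[-0.277,-0.98,-0.05],-0.205,-1]

```text
clock: 8.6
position: [451.1, -339.6, 336.7]
ee_rot: [0.066, 0.998, -0.001, 0.005]
contact_force: [-1.3, 0.9, 0.2]
gripper_width: 85.4
```

```bash
python3 -c "
from st import *
st()
p=shot('top','t3'); overlay(p,pip((452.4,-377.5,np.radians(-7.55)),14,26)+pip((533.4,-47.2,np.radians(-1.52)),14,87.8),(325,120,150,140),5,'t3c')
"
```

```text
tcp [ 451.05 -339.58  336.72] grasp [ 452.45 -339.87  181.73] xang 172.49 zdir [ 0.009  -0.0018 -1.    ] F [-1.3  0.9  0.2] w 85.4 t 8.6
```

View pics/t3c.png

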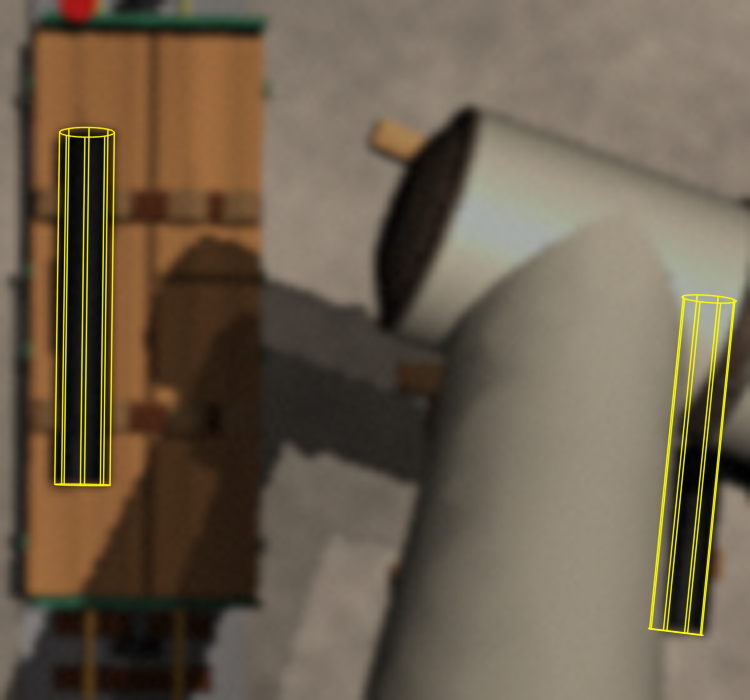

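Request:
play_rows:
  moves:
    - [[0,-0.125,-0.12],0,-1]
    - [[0,-0.127,-0.25],0,-1]
    - [[0,-0.127,-0.38],0,-1]
    - [[0,-0.127,-0.48],0,-1]
    - [[0,-0.127,-0.518],0,-1]
    - [[0,-0.127,-0.518],0,-1]
    - [[0,-0.127,-0.518],0,-1]

```text
clock: 9.52
position: [452.2, -377.8, 183.8]
ee_rot: [0.065, 0.998, -0.002, 0.007]
contact_force: [0.3, -0.7, 0.4]
gripper_width: 85.5
```

```bash
python3 -c "
from st import *
st()
"
```

```text
tcp [ 452.24 -377.79  183.8 ] grasp [ 454.27 -378.47   28.81] xang 172.58 zdir [ 0.0131 -0.0044 -0.9999] F [ 0.3 -0.7  0.4] w 85.5 t 9.525
```

Request:
play_rows:
  moves:
    - [[-0.006,0.002,-0.007],0,-1]
    - [[-0.006,0.002,-0.007],0,1]
    - [[-0.006,0.002,-0.007],0,1]
    - [[-0.006,0.002,-0.007],0,1]
    - [[-0.006,0.002,-0.007],0,1]
    - [[-0.006,0.002,-0.007],0,1]
    - [[-0.006,0.002,-0.007],0,1]
    - [[-0.006,0.002,-0.007],0,1]

```text
clock: 10.52
position: [450.4, -379.1, 183.1]
ee_rot: [0.064, 0.998, -0.003, 0.007]
contact_force: [-3.9, -8.4, 3.8]
gripper_width: 26.2
```

```bash
python3 -c "
from st import *
st()
"
```

```text
tcp [ 450.42 -379.12  183.08] grasp [ 452.67 -380.34   28.1 ] xang 172.63 zdir [ 0.0145 -0.0078 -0.9999] F [-3.9 -8.4  3.8] w 26.2 t 10.525
```

Request:
play_rows:
  moves:
    - [[0,0,0.1],0,1]
    - [[0,0,0.25],0,1]
    - [[0,0,0.41],0,1]
    - [[0.04,0.15,0.41],0.195,1]
    - [[0.09,0.32,0.41],0.195,1]
    - [[0.15,0.5,0.41],0.195,1]
    - [[0.21,0.68,0.41],0.195,1]
    - [[0.25,0.83,0.41],0.195,1]
    - [[0.264,0.882,0.41],0.195,1]
    - [[0.264,0.882,0.35],0.195,1]
    - [[0.264,0.882,0.3],0.195,1]
    - [[0.264,0.882,0.3],0.195,1]

```text
clock: 12.02
position: [528.9, -115.2, 271.5]
ee_rot: [0.014, 1.0, -0.003, 0.006]
contact_force: [-0.2, 0.3, -0.5]
gripper_width: 26.4
```

```bash
python3 -c "
from st import *
s,g,R=st()
p=shot('scene','s4'); overlay(p,pip((g[0]-.3,g[1],np.radians(-1.52)),14,g[2]-2.1),(240,150,130,120),6,'s4c')
"
```

```text
tcp [ 528.89 -115.22  271.5 ] grasp [ 530.63 -116.23  116.51] xang 178.4 zdir [ 0.0112 -0.0065 -0.9999] F [-0.2  0.3 -0.5] w 26.4 t 12.025
```

View pics/s4c.png

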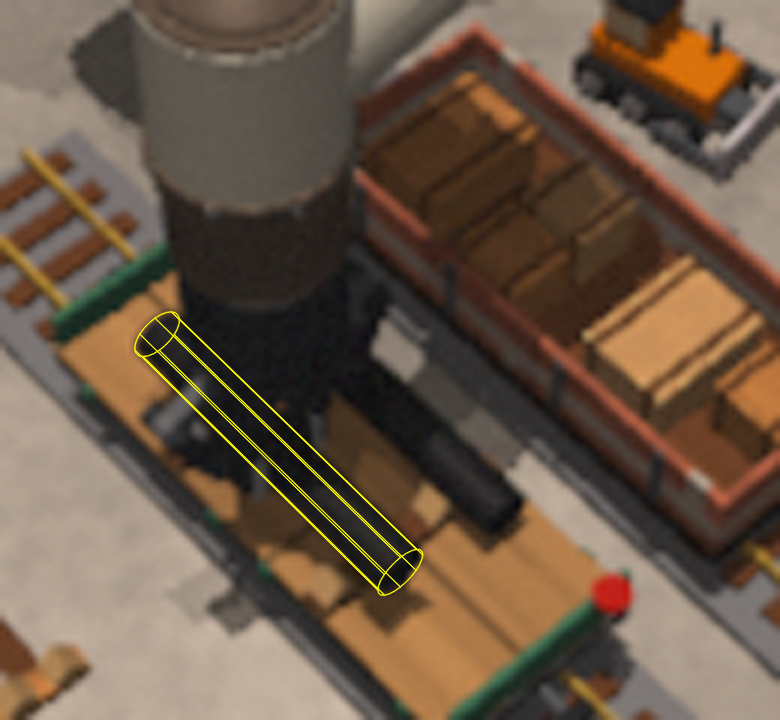

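Request:
play_rows:
  moves:
    - [[0.006,0.002,-0.05],0,1]
    - [[0.006,0.002,-0.07],0,1]
    - [[0.006,0.002,-0.08],0,1]
    - [[0.006,0.002,-0.086],0,1]
    - [[0.006,0.002,-0.091],0,1]
    - [[0.006,0.002,-0.095],0,1]
    - [[0.006,0.002,-0.097],0,1]
    - [[0.006,0.002,-0.097],0,1]

```text
clock: 13.08
position: [531.4, -115.0, 244.9]
ee_rot: [0.014, 1.0, -0.004, 0.007]
contact_force: [-2.2, -2.1, 6.3]
gripper_width: 26.2
```

```bash
python3 -c "
from st import *
s,g,R=st()
"
```

```text
tcp [ 531.4  -114.96  244.86] grasp [ 533.7  -116.12   89.89] xang 178.44 zdir [ 0.0149 -0.0075 -0.9999] F [-2.2 -2.1  6.3] w 26.2 t 13.075
```

Request:
play_rows:
  moves:
    - [[-0.006,0,0.004],0,1]
    - [[-0.007,0,0.004],0,1]
    - [[-0.007,0,0.001],0,1]
    - [[-0.007,0,0],0,0.2]
    - [[-0.007,0,0],0,-0.2]
    - [[-0.007,0,0],0,-0.2]
    - [[-0.007,0,0],0,-0.2]
    - [[-0.007,0,0.05],0,-0.2]
    - [[-0.007,0,0.15],0,-0.2]
    - [[-0.007,0,0.35],0,-0.2]
    - [[-0.007,0,0.35],0,-0.2]
    - [[-0.007,0,0.35],0,-0.2]

```text
clock: 14.58
position: [528.9, -115.0, 350.8]
ee_rot: [0.014, 1.0, -0.003, 0.008]
contact_force: [-0.4, 0.4, -1.2]
gripper_width: 51.1
```

```bash
python3 -c "
from st import *
s,g,R=st()
p=shot('scene','s5'); overlay(p,pip((531.6,-115.2,np.radians(-1.52)),14,87.8),(240,150,130,120),6,'s5c')
"
```

```text
tcp [ 528.88 -114.97  350.79] grasp [ 531.44 -116.04  195.82] xang 178.43 zdir [ 0.0165 -0.0069 -0.9998] F [-0.4  0.4 -1.2] w 51.1 t 14.575
```

View pics/s5c.png

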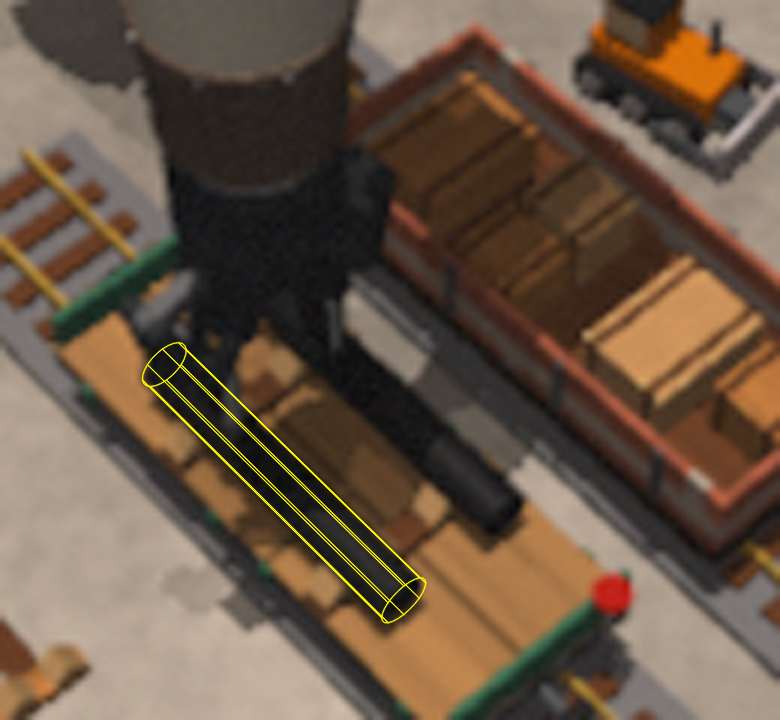

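Request:
play_rows:
  moves:
    - [[0.05,-0.15,0],0.33,-1]
    - [[0.13,-0.3,0],0.66,-1]
    - [[0.2,-0.4,0],1,-1]
    - [[0.25,-0.45,0],1,-1]

```text
clock: 15.12
position: [604.2, -251.7, 347.6]
ee_rot: [-0.245, 0.969, -0.001, 0.006]
contact_force: [-0.1, 0.2, -1.1]
gripper_width: 85.0
```

Request:
play_rows:
  moves:
    - [[0,0,-0.05],0.33,-1]
    - [[0,0,-0.1],0.66,-1]
    - [[0,0,-0.1],1,-1]
    - [[0,0,-0.1],1,-1]
    - [[0,0,-0.1],1,-1]

```text
clock: 15.75
position: [604.2, -251.7, 317.0]
ee_rot: [-0.487, 0.874, 0.001, 0.006]
contact_force: [0.3, 0.1, -0.0]
gripper_width: 85.4
```

```bash
python3 -c "
from st import *
s,g,R=st(); print(s['joints'])
"
```

```text
tcp [ 604.15 -251.71  316.98] grasp [ 605.52 -250.53  162.  ] xang -121.76 zdir [ 0.0088  0.0077 -0.9999] F [ 0.3  0.1 -0. ] w 85.4 t 15.75
[-0.14986631  0.5005107  -0.03023454 -0.01035031 -1.03247434 -0.39926788]
```

Request:
play_rows:
  moves:
    - [[0.032,-0.032,-0.1],0.192,-1]
    - [[0.032,-0.032,-0.25],0.192,-1]
    - [[0.032,-0.032,-0.36],0.192,-1]
    - [[0.032,-0.032,-0.43],0.192,-1]
    - [[0.032,-0.032,-0.465],0.192,-1]
    - [[0.032,-0.032,-0.465],0.192,-1]
    - [[0.032,-0.032,-0.465],0.192,-1]

```text
clock: 16.62
position: [614.2, -261.4, 178.7]
ee_rot: [-0.53, 0.848, 0.001, 0.006]
contact_force: [-0.3, 0.6, 0.4]
gripper_width: 85.3
```

```bash
cat >> st.py <<'E'
def bar(q,z0=0):
    m=np.array([[-8,-50],[8,-50],[8,50],[-8,50],[-8,-50]],float)
    s=[world(np.c_[m,np.full(5,z0+z)],q) for z in(0,12)]
    for x in(-8,8): s.append(world(np.array([[x,-20,z0+12],[x,-12,z0+22],[x,0,z0+10],[x,12,z0+22],[x,20,z0+12]],float),q))
    return s
E
python3 -c "
from st import *
s,g,R=st()
p=shot('scene','s6'); overlay(p,bar((615.1,-260.2,np.radians(-26))),(225,245,90,75),8,'s6c')
"
```

```text
tcp [ 614.25 -261.39  178.74] grasp [ 615.82 -260.17   23.75] xang -116.0 zdir [ 0.0102  0.0078 -0.9999] F [-0.3  0.6  0.4] w 85.3 t 16.625
```

View pics/s6c.png

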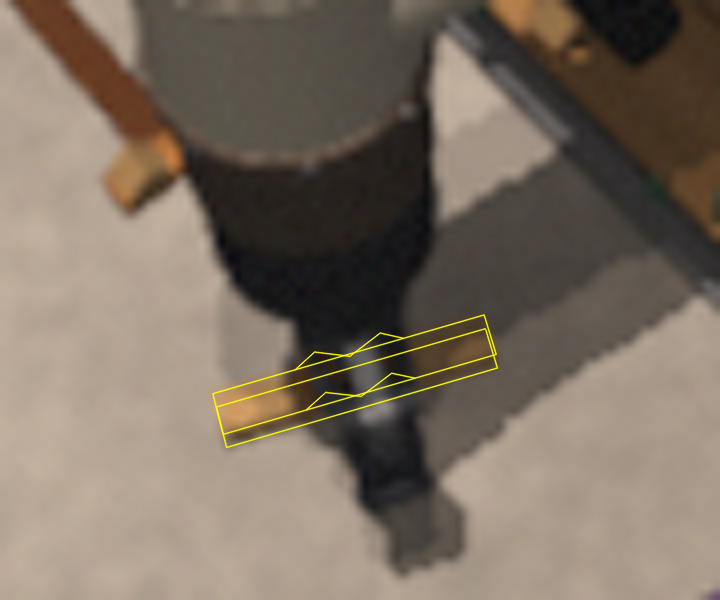

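Request:
play_rows:
  moves:
    - [[-0.002,0,-0.009],0,-1]
    - [[-0.002,0,-0.009],0,1]
    - [[-0.002,0,-0.009],0,1]
    - [[-0.002,0,-0.009],0,1]
    - [[-0.002,0,-0.009],0,1]
    - [[-0.002,0,-0.009],0,1]
    - [[-0.002,0,-0.009],0,1]
    - [[-0.002,0,-0.009],0,1]
    - [[-0.002,0,-0.009],0,1]

```text
clock: 17.8
position: [613.8, -261.4, 176.4]
ee_rot: [-0.53, 0.848, 0.0, 0.007]
contact_force: [0.8, 0.6, 2.5]
gripper_width: 14.4
```

```bash
python3 -c "
from st import *
s,g,R=st(); print(s['joints'])
"
```

```text
tcp [ 613.77 -261.38  176.4 ] grasp [ 615.47 -260.18   21.42] xang -116.0 zdir [ 0.011   0.0077 -0.9999] F [0.8 0.6 2.5] w 14.4 t 17.8
[-0.16253455  0.67277166 -0.11915254 -0.01351216 -0.76934973 -0.28160353]
```

Request:
play_rows:
  moves:
    - [[0,0,0.1],0,1]
    - [[0,0,0.25],0,1]
    - [[0,0,0.42],0,1]
    - [[-0.02,0.1,0.45],0.3,1]
    - [[-0.05,0.27,0.45],0.6,1]
    - [[-0.08,0.44,0.45],0.816,1]
    - [[-0.093,0.55,0.45],0.816,1]
    - [[-0.093,0.592,0.45],0.816,1]
    - [[-0.093,0.592,0.45],0.816,1]
    - [[-0.093,0.592,0.4],0.816,1]
    - [[-0.093,0.592,0.4],0.816,1]

```text
clock: 19.18
position: [585.3, -84.9, 294.1]
ee_rot: [-0.697, 0.717, 0.003, 0.005]
contact_force: [-1.1, 0.4, 0.2]
gripper_width: 14.6
```

```bash
python3 -c "
from st import *
s,g,R=st()
ya=np.degrees(np.arctan2(R[1,1],R[0,1]));print(ya)
p=shot('scene','s7'); overlay(p,bar((g[0],g[1],np.radians(ya)),g[2]-21.4),(230,170,130,110),6,'s7c')
p=shot('top','t7'); overlay(p,bar((g[0],g[1],np.radians(ya)),g[2]-21.4),(310,110,90,110),6,'t7c')
"
```

```text
tcp [585.25 -84.86 294.13] grasp [585.62 -83.08 139.14] xang -91.64 zdir [ 0.0024  0.0115 -0.9999] F [-1.1  0.4  0.2] w 14.6 t 19.175
178.36241523840735
```

View pics/s7c.png

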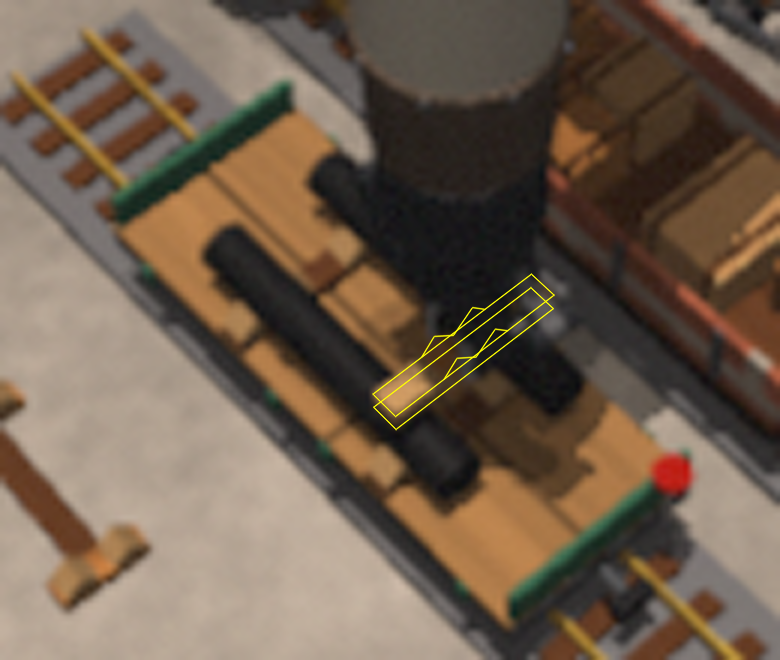

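View pics/t7c.png

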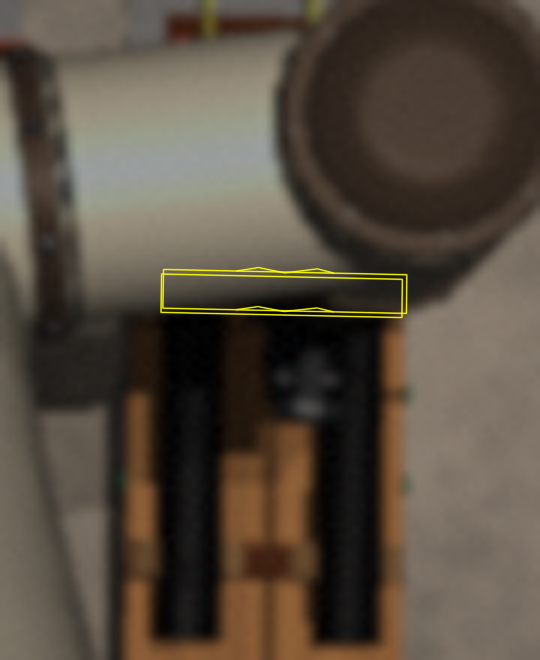

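Request:
play_rows:
  moves:
    - [[0.007,0.001,-0.03],0,1]
    - [[0.007,0.001,-0.042],0,1]
    - [[0.007,0.001,-0.048],0,1]
    - [[0.007,0.001,-0.053],0,1]
    - [[0.007,0.001,-0.057],0,1]
    - [[0.007,0.001,-0.059],0,1]
    - [[0.007,0.001,-0.059],0,1]

```text
clock: 20.15
position: [588.0, -84.3, 278.1]
ee_rot: [-0.697, 0.717, 0.002, 0.006]
contact_force: [-0.4, -0.3, 1.4]
gripper_width: 14.2
```

```bash
python3 -c "
from st import *
s,g,R=st()
"
```

```text
tcp [587.97 -84.34 278.14] grasp [588.84 -82.6  123.15] xang -91.59 zdir [ 0.0056  0.0112 -0.9999] F [-0.4 -0.3  1.4] w 14.2 t 20.15
```

Request:
play_rows:
  moves:
    - [[-0.004,0,-0.003],0,1]
    - [[-0.004,0,-0.005],0,1]
    - [[-0.004,0,-0.005],0,1]

```text
clock: 20.52
position: [587.4, -84.3, 278.0]
ee_rot: [-0.697, 0.717, 0.001, 0.007]
contact_force: [1.0, 0.4, 5.8]
gripper_width: 14.4
```

```bash
python3 -c "
from st import *
s,g,R=st()
"
```

```text
tcp [587.4  -84.29 277.97] grasp [588.73 -82.59 122.99] xang -91.55 zdir [ 0.0086  0.011  -0.9999] F [1.  0.4 5.8] w 14.4 t 20.525
```

Request:
play_rows:
  moves:
    - [[0,0,0.002],0,0.5]
    - [[0,0,0.002],0,0.1]
    - [[0,0,0.002],0,0.1]
    - [[0,0,0.002],0,0.1]
    - [[0,0,0.03],0,0.1]
    - [[0,0,0.12],0,0.1]
    - [[0,0,0.3],0,0.1]
    - [[0,0,0.3],0,0.1]

```text
clock: 21.52
position: [588.5, -84.4, 374.0]
ee_rot: [-0.698, 0.716, -0.003, 0.011]
contact_force: [-0.0, 0.0, -0.4]
gripper_width: 38.4
```

```bash
python3 -c "
from st import *
s,g,R=st()
p=shot('scene','s8'); overlay(p,bar((587.5,-82.7,np.radians(-1.5)),101.8),(230,170,130,110),6,'s8c')
"
```

```text
tcp [588.49 -84.36 373.95] grasp [591.63 -82.69 219.  ] xang -91.49 zdir [ 0.0203  0.0108 -0.9997] F [-0.   0.  -0.4] w 38.4 t 21.525
```

View pics/s8c.png

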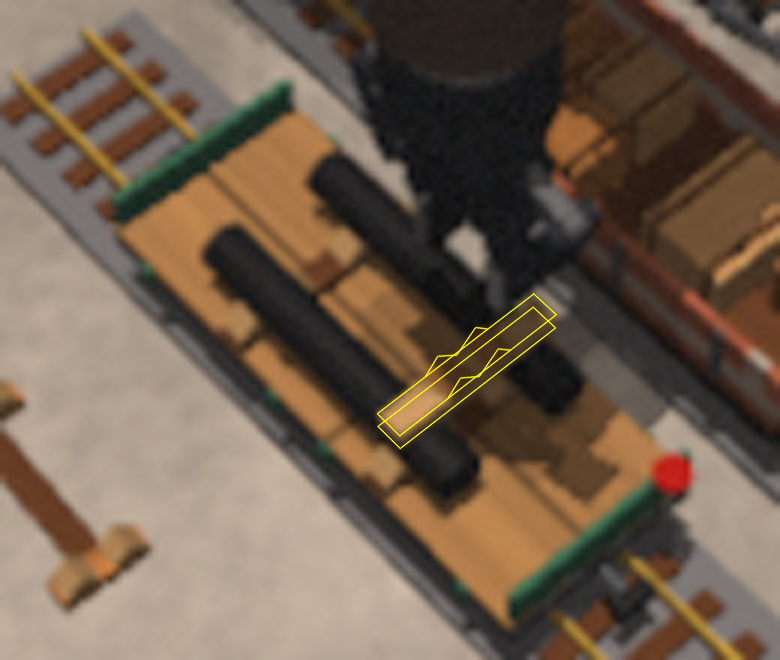

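Request:
play_rows:
  moves:
    - [[0.02,0.18,0.02],0.1,-0.2]
    - [[0.04,0.36,0.02],0.3,-1]
    - [[0.06,0.54,0.02],0.6,-1]
    - [[0.08,0.72,0.02],0.9,-1]
    - [[0.1,0.9,0.02],0.95,-1]
    - [[0.1,0.98,0.02],0.95,-1]
    - [[0.1,0.98,0.02],0.95,-1]
    - [[0.1,0.98,0.02],0.95,-1]

```text
clock: 22.58
position: [617.5, 208.8, 376.7]
ee_rot: [0.852, -0.523, -0.002, -0.009]
contact_force: [0.2, -0.6, -0.3]
gripper_width: 85.3
```

```bash
python3 -c "
from st import *
s,g,R=st(); print(s['joints'])
"
```

```text
tcp [617.51 208.76 376.72] grasp [618.51 211.31 221.75] xang -63.09 zdir [ 0.0065  0.0165 -0.9998] F [ 0.2 -0.6 -0.3] w 85.3 t 22.575
[ 0.57162699  0.44674161  0.0386548  -0.0113534  -1.14839227 -0.09748567]
```

Request:
play_rows:
  moves:
    - [[0.03,0.2,0],0.13,-1]
    - [[0.052,0.38,0],0.13,-1]
    - [[0.052,0.399,0],0.13,-1]
    - [[0.052,0.399,-0.15],0.13,-1]
    - [[0.052,0.399,-0.32],0.13,-1]
    - [[0.052,0.399,-0.48],0.13,-1]
    - [[0.052,0.399,-0.58],0.13,-1]
    - [[0.052,0.399,-0.64],0.13,-1]
    - [[0.052,0.399,-0.66],0.13,-1]
    - [[0.052,0.399,-0.66],0.13,-1]

```text
clock: 23.82
position: [633.6, 328.2, 179.7]
ee_rot: [0.869, -0.494, -0.002, -0.009]
contact_force: [0.6, 0.6, -0.1]
gripper_width: 85.6
```

```bash
python3 -c "
from st import *
s,g,R=st(); print(s['joints'])
p=shot('scene','s9'); overlay(p,bar((634,330.9,np.radians(30.8))),(370,140,80,70),9,'s9c')
p=shot('top','t9'); overlay(p,bar((634,330.9,np.radians(30.8))),(160,110,100,80),7,'t9c')
"
```

```text
tcp [633.57 328.16 179.65] grasp [634.58 330.89  24.68] xang -59.22 zdir [ 0.0065  0.0176 -0.9998] F [ 0.6  0.6 -0.1] w 85.6 t 23.825
[ 0.70212097  0.72913582  0.01441466 -0.01238235 -0.83980041 -0.15674625]
```

View pics/s9c.png

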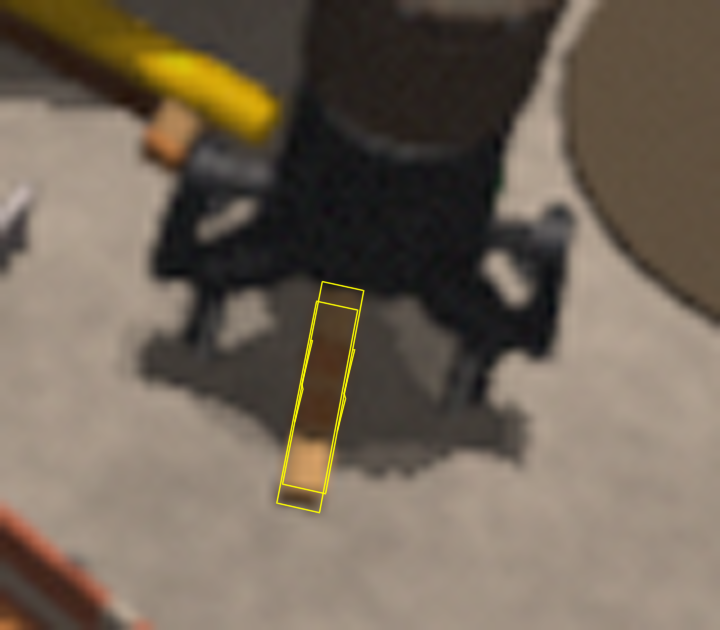

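View pics/t9c.png

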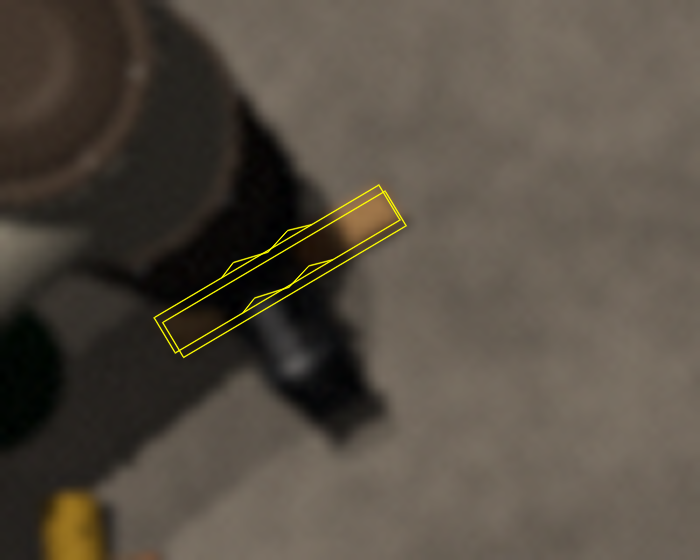

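Request:
play_rows:
  moves:
    - [[-0.002,0,-0.011],0,-1]
    - [[-0.002,0,-0.011],0,1]
    - [[-0.002,0,-0.011],0,1]
    - [[-0.002,0,-0.011],0,1]
    - [[-0.002,0,-0.011],0,1]
    - [[-0.002,0,-0.011],0,1]
    - [[-0.002,0,-0.011],0,1]
    - [[-0.002,0,-0.011],0,1]
    - [[-0.002,0,-0.011],0,1]

```text
clock: 25.05
position: [633.1, 328.8, 177.4]
ee_rot: [0.87, -0.494, -0.001, -0.01]
contact_force: [-1.2, -0.4, 1.6]
gripper_width: 14.4
```

```bash
python3 -c "
from st import *
s,g,R=st(); print(s['joints'])
"
```

```text
tcp [633.1  328.75 177.39] grasp [634.37 331.67  22.42] xang -59.18 zdir [ 0.0082  0.0189 -0.9998] F [-1.2 -0.4  1.6] w 14.4 t 25.05
[ 0.70322652  0.73123146  0.01179946 -0.01228508 -0.83295547 -0.15723798]
```

Request:
play_rows:
  moves:
    - [[0,0,0.1],0,1]
    - [[0,0,0.25],0,1]
    - [[0,0,0.43],0,1]
    - [[0,0,0.58],0,1]
    - [[-0.05,-0.15,0.6],-0.2,1]
    - [[-0.12,-0.32,0.6],-0.5,1]
    - [[-0.2,-0.5,0.6],-0.8,1]
    - [[-0.28,-0.68,0.6],-1,1]
    - [[-0.36,-0.85,0.6],-1,1]
    - [[-0.4,-0.95,0.6],-1,1]
    - [[-0.4,-0.95,0.6],-1,1]

```text
clock: 26.42
position: [511.9, 41.8, 357.4]
ee_rot: [0.711, -0.703, 0.001, -0.01]
contact_force: [0.8, 0.3, 0.2]
gripper_width: 14.4
```

```bash
python3 -c "
from st import *
s,g,R=st(); print(s['joints'])
"
```

```text
tcp [511.87  41.81 357.36] grasp [514.3   43.71 202.39] xang -89.36 zdir [ 0.0157  0.0122 -0.9998] F [0.8 0.3 0.2] w 14.4 t 26.425
[ 0.39657359  0.23457384 -0.33523389 -0.00626982 -0.9818319  -0.38198561]
```

Request:
play_rows:
  moves:
    - [[-0.05,-0.18,0],-0.072,1]
    - [[-0.1,-0.35,0],-0.072,1]
    - [[-0.123,-0.41,0],-0.072,1]
    - [[-0.123,-0.41,-0.08],-0.072,1]
    - [[-0.123,-0.41,-0.2],-0.072,1]
    - [[-0.123,-0.41,-0.2],-0.072,1]
    - [[-0.123,-0.41,-0.2],-0.072,1]

```text
clock: 27.3
position: [476.0, -80.6, 298.3]
ee_rot: [-0.698, 0.716, -0.002, 0.01]
contact_force: [0.3, 1.0, -1.2]
gripper_width: 13.9
```

```bash
python3 -c "
from st import *
s,g,R=st()
ya=np.degrees(np.arctan2(R[1,1],R[0,1]));print(ya)
p=shot('scene','s10'); overlay(p,bar((g[0],g[1]-.5,np.radians(ya)),g[2]-22.4),(230,170,130,110),6,'s10c')
"
```

```text
tcp [475.99 -80.61 298.32] grasp [478.75 -78.87 143.36] xang -91.43 zdir [ 0.0178  0.0113 -0.9998] F [ 0.3  1.  -1.2] w 13.9 t 27.3
178.55811971244447
```

View pics/s10c.png

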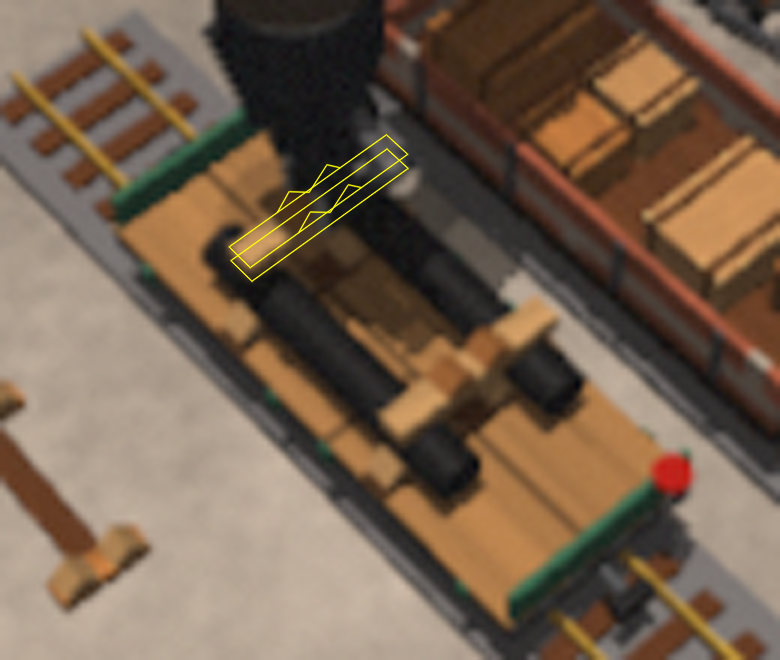

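Request:
play_rows:
  moves:
    - [[-0.008,-0.001,-0.035],0,1]
    - [[-0.008,-0.001,-0.05],0,1]
    - [[-0.008,-0.001,-0.057],0,1]
    - [[-0.008,-0.001,-0.062],0,1]
    - [[-0.008,-0.001,-0.067],0,1]
    - [[-0.008,-0.001,-0.071],0,1]
    - [[-0.008,-0.001,-0.073],0,1]
    - [[-0.008,-0.001,-0.073],0,1]

```text
clock: 28.35
position: [473.6, -80.9, 278.8]
ee_rot: [-0.698, 0.716, -0.003, 0.011]
contact_force: [-5.4, 1.8, 14.3]
gripper_width: 14.0
```

```bash
python3 -c "
from st import *
s,g,R=st()
"
```

```text
tcp [473.63 -80.94 278.76] grasp [476.65 -79.22 123.8 ] xang -91.4 zdir [ 0.0195  0.0111 -0.9997] F [-5.4  1.8 14.3] w 14.0 t 28.35
```

Request:
play_rows:
  moves:
    - [[0.002,0,0.004],0,1]
    - [[0.002,0,0.004],0,0.5]
    - [[0.002,0,0.004],0,0.1]
    - [[0.002,0,0.004],0,0.1]
    - [[0.002,0,0.004],0,0.1]
    - [[0.002,0,0.03],0,0.1]
    - [[0.002,0,0.12],0,0.1]
    - [[0.002,0,0.3],0,0.1]
    - [[0.002,0,0.4],0,0.1]
    - [[0.002,0,0.4],0,0.1]

```text
clock: 29.6
position: [474.6, -81.0, 402.1]
ee_rot: [-0.698, 0.716, -0.005, 0.014]
contact_force: [-0.2, -0.5, -1.0]
gripper_width: 38.5
```

```bash
python3 -c "
from st import *
s,g,R=st()
sg=bar((477.5,-79.7,np.radians(-1.5)),101.8)+bar((587.5,-82.7,np.radians(-1.5)),101.8)
p=shot('scene','s11'); overlay(p,sg,(230,170,130,110),6,'s11c')
"
```

```text
tcp [474.58 -80.98 402.12] grasp [478.72 -79.16 247.18] xang -91.38 zdir [ 0.0267  0.0117 -0.9996] F [-0.2 -0.5 -1. ] w 38.5 t 29.6
```

View pics/s11c.png

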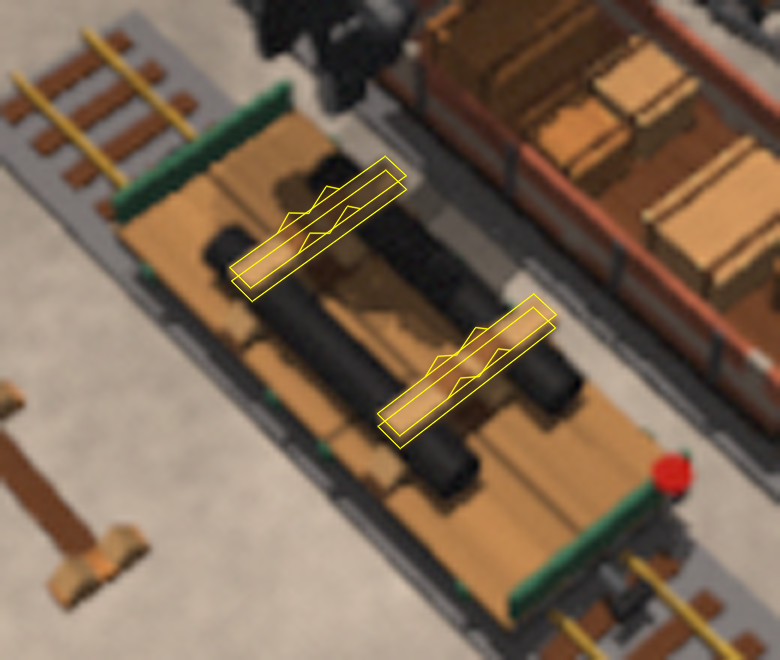

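Request:
play_rows:
  moves:
    - [[-0.01,0.18,0],-0.33,-0.5]
    - [[-0.02,0.36,0],-0.67,-1]
    - [[-0.03,0.54,0],-1,-1]
    - [[-0.04,0.7,0],-1,-1]
    - [[-0.04,0.7,0],-1,-1]

```text
clock: 30.28
position: [461.6, 132.0, 398.8]
ee_rot: [-0.491, 0.871, -0.007, 0.01]
contact_force: [0.6, -0.8, 0.7]
gripper_width: 85.5
```

Request:
play_rows:
  moves:
    - [[-0.01,0.18,0],-0.33,-1]
    - [[-0.02,0.36,0],-0.67,-1]
    - [[-0.03,0.54,0],-1,-1]
    - [[-0.04,0.7,0],-1,-1]
    - [[-0.04,0.7,0],-1,-1]
    - [[-0.04,0.7,0],-1,-1]

```text
clock: 31.02
position: [449.7, 341.1, 397.7]
ee_rot: [-0.249, 0.968, -0.01, 0.006]
contact_force: [-0.4, 0.4, -0.1]
gripper_width: 85.4
```

```bash
python3 -c "
from st import *
s,g,R=st(); print(s['joints'])
"
```

```text
tcp [449.66 341.13 397.71] grasp [452.34 338.73 242.75] xang -151.15 zdir [ 0.0173 -0.0155 -0.9997] F [-0.4  0.4 -0.1] w 85.4 t 31.025
[ 0.94127063  0.28630923 -0.165668    0.02566941 -1.12128692 -2.01973223]
```

Request:
play_rows:
  moves:
    - [[0.013,0.1,0],-0.35,-1]
    - [[0.013,0.187,0],-0.713,-1]
    - [[0.013,0.187,-0.15],-0.713,-1]
    - [[0.013,0.187,-0.32],-0.713,-1]
    - [[0.013,0.187,-0.5],-0.713,-1]
    - [[0.013,0.187,-0.5],-0.713,-1]
    - [[0.013,0.187,-0.5],-0.713,-1]

```text
clock: 31.9
position: [454.6, 397.1, 249.9]
ee_rot: [-0.065, 0.998, -0.01, 0.006]
contact_force: [0.3, 0.7, -0.0]
gripper_width: 85.4
```

```bash
python3 -c "
from st import *
s,g,R=st(); print(s['joints'])
p=shot('scene','s12'); overlay(p,pip((455.1,394,np.radians(7.45)),11,26),(330,100,100,80),7,'s12c')
p=shot('top','t12'); overlay(p,pip((455.1,394,np.radians(7.45)),11,26),(130,160,120,100),6,'t12c')
"
```

```text
tcp [454.59 397.12 249.87] grasp [456.59 394.2   94.91] xang -172.55 zdir [ 0.0129 -0.0188 -0.9997] F [ 0.3  0.7 -0. ] w 85.4 t 31.9
[ 0.99035326  0.49742438 -0.24847943  0.02851031 -0.83373182 -2.45049207]
```

View pics/s12c.png

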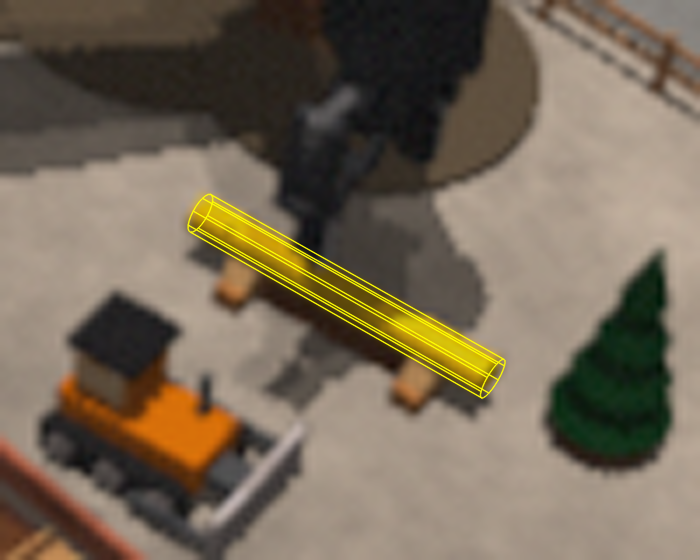

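View pics/t12c.png

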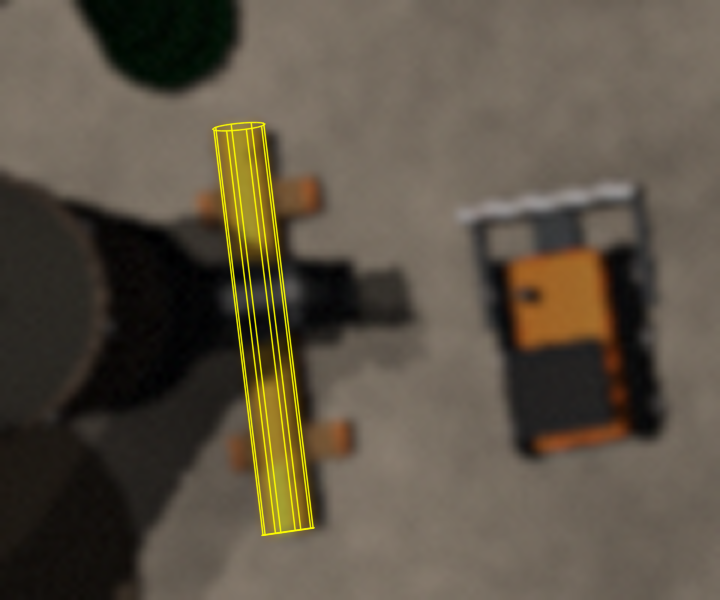

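Request:
play_rows:
  moves:
    - [[-0.007,0,-0.1],0,-1]
    - [[-0.007,0,-0.19],0,-1]
    - [[-0.007,0,-0.231],0,-1]
    - [[-0.007,0,-0.231],0,-1]
    - [[-0.007,0,-0.231],0,0]
    - [[-0.007,0,-0.231],0,1]
    - [[-0.007,0,-0.231],0,1]
    - [[-0.007,0,-0.231],0,1]
    - [[-0.007,0,-0.231],0,1]
    - [[-0.007,0,-0.231],0,1]
    - [[-0.007,0,-0.231],0,1]
    - [[-0.007,0,-0.231],0,1]

```text
clock: 33.5
position: [452.6, 396.3, 182.3]
ee_rot: [-0.065, 0.998, -0.01, 0.006]
contact_force: [0.7, -5.0, 6.1]
gripper_width: 19.9
```

```bash
python3 -c "
from st import *
s,g,R=st(); print(s['joints'])
"
```

```text
tcp [452.62 396.34 182.31] grasp [454.7  393.28  27.36] xang -172.5 zdir [ 0.0134 -0.0197 -0.9997] F [ 0.7 -5.   6.1] w 19.9 t 33.5
[ 0.99260282  0.58445251 -0.30880602  0.03470802 -0.68701112 -2.45959359]
```

Request:
play_rows:
  moves:
    - [[0,0,0.1],0,1]
    - [[0,0,0.25],0,1]
    - [[0,0,0.43],0,1]
    - [[0,0,0.6],0,1]
    - [[0.02,-0.12,0.65],-0.1,1]
    - [[0.05,-0.3,0.65],-0.2,1]
    - [[0.08,-0.48,0.65],-0.3,1]
    - [[0.11,-0.66,0.65],-0.3,1]
    - [[0.15,-0.84,0.65],-0.3,1]
    - [[0.18,-0.9,0.65],-0.3,1]
    - [[0.18,-0.9,0.65],-0.3,1]
    - [[0.18,-0.9,0.65],-0.3,1]

```text
clock: 35.0
position: [506.4, 126.7, 377.2]
ee_rot: [0.013, 1.0, -0.011, 0.005]
contact_force: [-0.7, 0.0, -1.0]
gripper_width: 20.3
```

```bash
python3 -c "
from st import *
s,g,R=st(); print(s['joints'])
"
```

```text
tcp [506.44 126.71 377.23] grasp [507.99 123.4  222.27] xang 178.51 zdir [ 0.01   -0.0214 -0.9997] F [-0.7  0.  -1. ] w 20.3 t 35.0
[ 0.56200554  0.23211634 -0.29611205  0.02706428 -1.04567643 -2.17256678]
```

Request:
play_rows:
  moves:
    - [[0.02,-0.18,0],0,1]
    - [[0.04,-0.36,0],0,1]
    - [[0.06,-0.54,0],0,1]
    - [[0.08,-0.65,0],0,1]
    - [[0.08,-0.684,0],0,1]
    - [[0.08,-0.684,-0.1],0,1]
    - [[0.08,-0.684,-0.22],0,1]
    - [[0.08,-0.684,-0.24],0,1]
    - [[0.08,-0.684,-0.24],0,1]

```text
clock: 36.12
position: [530.9, -77.6, 305.8]
ee_rot: [0.012, 1.0, -0.011, 0.005]
contact_force: [0.4, 0.1, -0.7]
gripper_width: 20.3
```

```bash
python3 -c "
from st import *
s,g,R=st()
q=(g[0]+.4,g[1],np.radians(-1.5))
p=shot('scene','s13'); overlay(p,pip(q,11,g[2]-1.4),(230,160,130,115),6,'s13c')
p=shot('top','t13'); overlay(p,pip(q,11,g[2]-1.4),(310,130,90,110),6,'t13c')
"
```

```text
tcp [530.94 -77.61 305.76] grasp [532.56 -81.   150.81] xang 178.62 zdir [ 0.0105 -0.0218 -0.9997] F [ 0.4  0.1 -0.7] w 20.3 t 36.125
```

View pics/s13c.png

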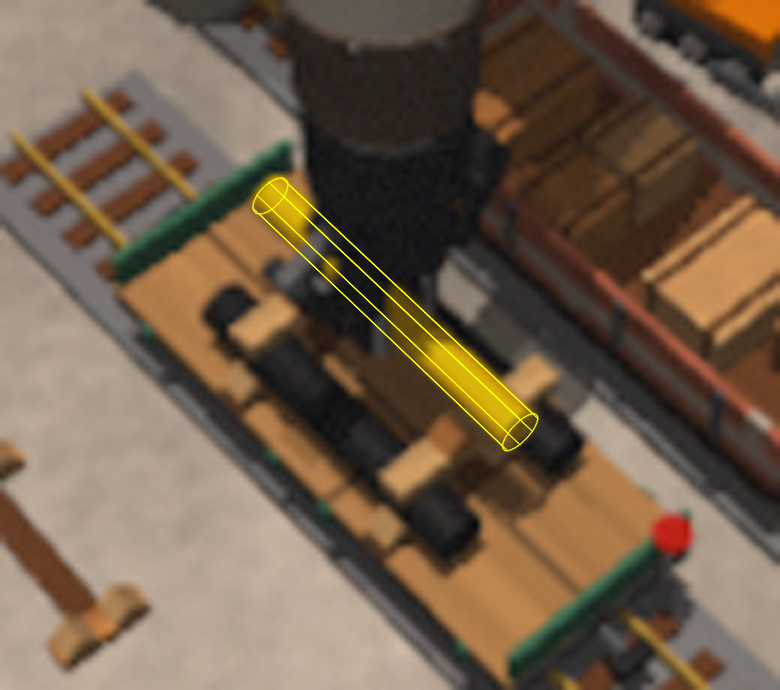

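View pics/t13c.png

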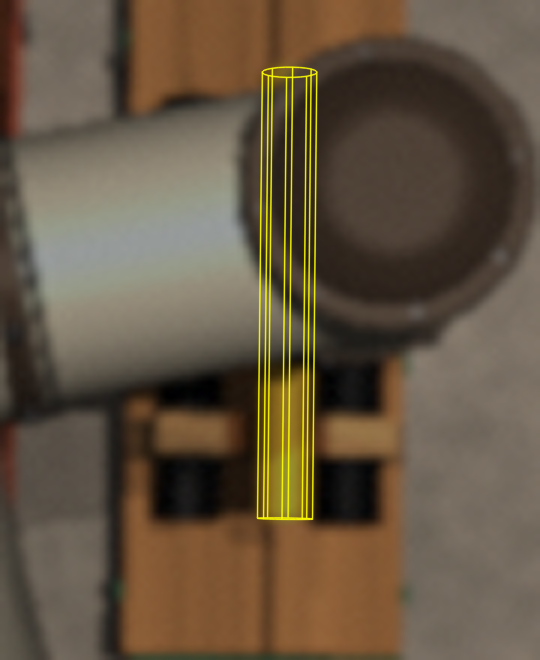

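Request:
play_rows:
  moves:
    - [[-0.004,-0.001,-0.04],0,1]
    - [[-0.004,-0.001,-0.055],0,1]
    - [[-0.004,-0.001,-0.064],0,1]
    - [[-0.004,-0.001,-0.07],0,1]
    - [[-0.004,-0.001,-0.075],0,1]
    - [[-0.004,-0.001,-0.078],0,1]
    - [[-0.004,-0.001,-0.08],0,1]
    - [[-0.004,-0.001,-0.08],0,1]

```text
clock: 37.22
position: [530.1, -78.3, 283.9]
ee_rot: [0.012, 1.0, -0.011, 0.007]
contact_force: [-1.7, -1.2, 5.0]
gripper_width: 20.5
```

```bash
python3 -c "
from st import *
s,g,R=st()
"
```

```text
tcp [530.13 -78.26 283.9 ] grasp [532.33 -81.65 128.95] xang 178.64 zdir [ 0.0142 -0.0219 -0.9997] F [-1.7 -1.2  5. ] w 20.5 t 37.225
```

Request:
play_rows:
  moves:
    - [[0,0,0.001],0,0.45]
    - [[0,0,0.001],0,0.1]
    - [[0,0,0.001],0,0]
    - [[0,0,0.001],0,0]
    - [[0,0,0.03],0,0]
    - [[0,0,0.1],0,0]
    - [[0,0,0.28],0,0]
    - [[0,0,0.45],0,0]
    - [[-0.1,0,0.6],0,0]
    - [[-0.3,0,0.6],0,0]
    - [[-0.4,0,0.6],0,0]
    - [[-0.4,0,0.6],0,0]

```text
clock: 38.72
position: [407.9, -78.6, 465.3]
ee_rot: [0.012, 1.0, -0.01, 0.009]
contact_force: [-0.1, -0.4, 0.1]
gripper_width: 42.7
```

```bash
python3 -c "
from st import *
s,g,R=st()
sg=pip((532.5,-81.2,np.radians(-1.52)),11,127.4)
p=shot('scene','s14'); overlay(p,sg,(230,160,130,115),6,'s14c'); overlay(p,[],(230,160,130,115),6,'s14d')
p=shot('top','t14'); overlay(p,[],(310,110,90,130),5,'t14c')
for n in('black_pipe_a','bearer_a','yellow_pipe','dozer','fir_tree'): print(n,[(r['centre'].round(0) if hasattr(r['centre'],'round') else r['centre'],round(r['conf'],2)) for r in arm.look_for(n,p)])
"
```

```text
tcp [407.95 -78.56 465.25] grasp [410.59 -81.84 310.31] xang 178.66 zdir [ 0.017  -0.0212 -0.9996] F [-0.1 -0.4  0.1] w 42.7 t 38.725
black_pipe_a [([760.5, -297.9, 22.4], 0.94), ([541.1, -108.7, 99.0], 0.65), ([531.1, -44.6, 102.6], 0.65), ([233.7, -332.1, 26.6], 0.59)]
bearer_a [([474.6, -67.0, 117.4], 0.59), ([589.9, -67.1, 111.3], 0.49)]
yellow_pipe [([533.9, -78.0, 135.1], 0.86)]
dozer [([453.1, 254.5, 35.0], 0.66), ([557.7, 91.1, 93.2], 0.26)]
fir_tree [([591.3, 430.2, 47.0], 0.73)]
```

View pics/s14c.png

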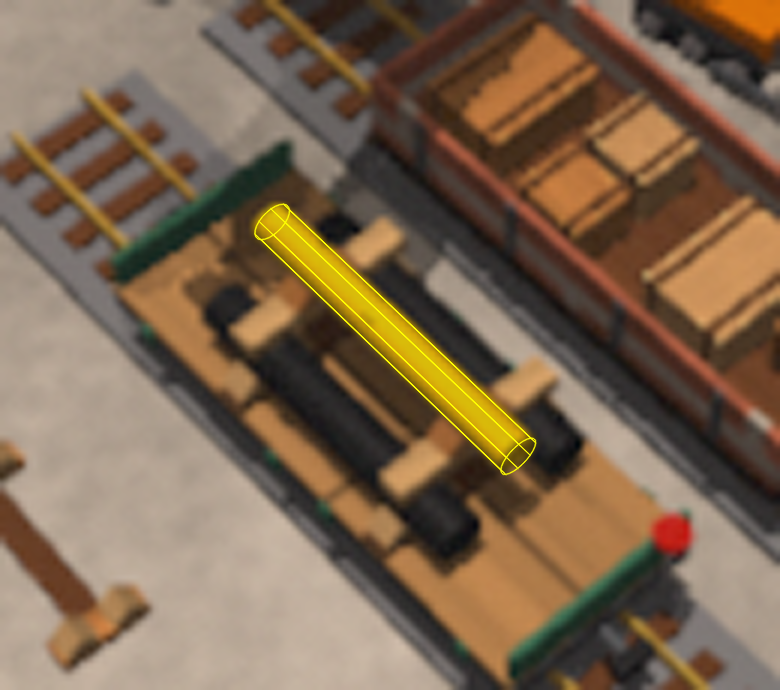

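View pics/s14d.png

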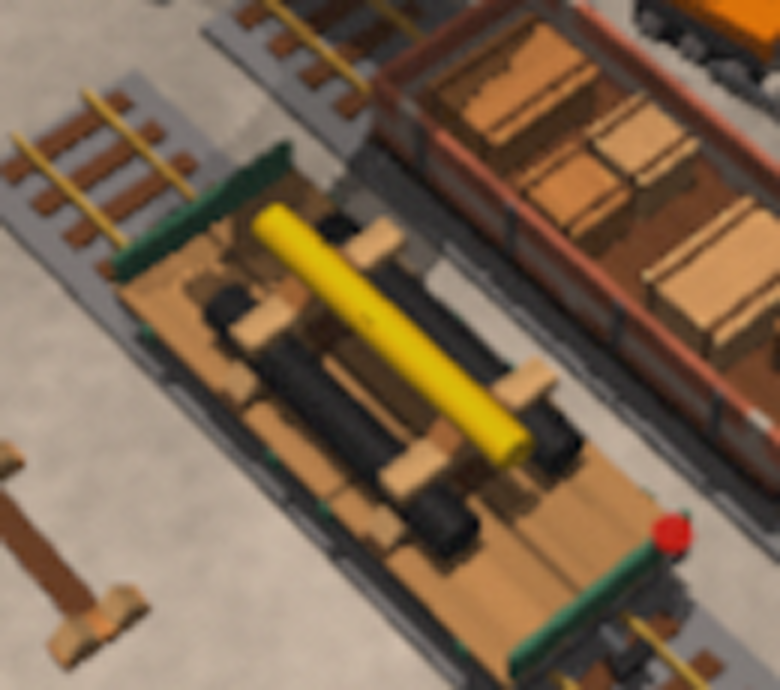

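View pics/t14.png

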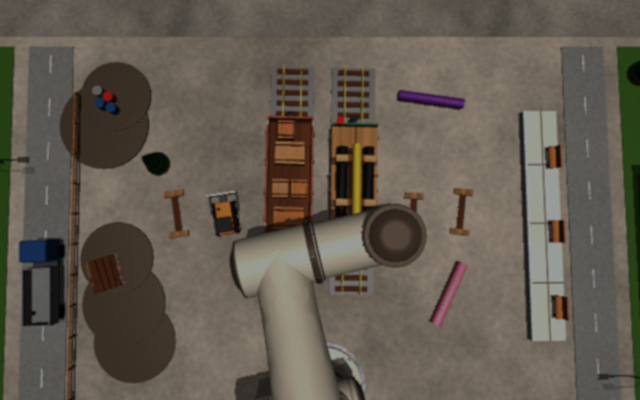

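```bash
python3 -c "
from h import *
print(arm.job_done())"
```

```text
the job is handed in; nothing more can be done
None
```

The pipe wagon is loaded as asked, in the order asked, and handed in at about 38.9 s of the 128 s allowed. I laid the two black pipes in the bolster notches, then a bearer across both pipes above each bolster, chocks up. The yellow pipe went last, in the bearers' notches.

- **Position:** after each release, the model drawn over the camera picture matched the piece to about 1–2 mm. This includes the yellow pipe, which lies centred along the wagon. The networks' readings agreed roughly with this. The exception was the bearers in the top view, which it put about 12–15 mm to one side in y, perhaps because the yellow pipe partly hides them.
- **Gentleness:** each piece was lowered until the wrist felt it touch. The measured force on the tool was 5 to 14 N before I opened the jaws, the most being on the second bearer.
- **Bystanders:** the dozer and the fir tree read at the same spots as at the start, within the networks' error. The pink and purple pipes were never approached.
- **Imperfections:** the first black pipe estimates from the two cameras differed by about 4 mm sideways, and the notches took that up. The second black pipe was about 2 mm off lengthwise, and I shifted it before letting go. The tool leaned about 1.5° by the end, with no visible effect on the load.

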